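Brush out the tilted display vase

TASK

Clean out the copper vase on the market stall. The earring board stands in the way before its mouth: take it off the stand and lean it against the robot's side of the wooden crate, its lower edge on the table. Then take the long brush from its jar, scrub the vase with three strokes right down to its bottom, drawing the brush up well towards the mouth between them, and put the brush back in its jar head down; do not turn the vase on its stand or knock anything else about.

Things in the scene. Friction and masses are not known exactly. Their poses are not given: they have to be found in the camera images.
- board: Loose plywood earring board, 12 mm thick (own x), 120 wide (own y), 240 tall (own z), 0.22 kg. Origin: middle of its lower end; z runs up the slab; the -x face carries earrings (lowest 170 mm, 14 mm proud), the top 60 mm are bare: pinch there across the thickness. Starts leaning 18 deg from vertical on the stand's rail before the vase, top away from the robot, lower edge on the table.
- stand: Dark wooden stand holding the vase, fixed. Origin on the table under the vase's pivot; own -x is its front, where the board leans. Base 170 x 150 x 12 mm; uprights at own y = +-55 mm, 120 mm high; in front a round steel rail 12 mm thick along own y, at x = -140, 100 mm high, 136 mm long, on two slanting struts.
- vase: Copper tumbler vase, 66 mm wide, 135 long, on a stiff level pivot (own y) 100 mm above the table, which 2 N m turns. Origin at the pivot, on the axis; own z points along the axis out of the mouth. The mouth tips to the stand's front, 21 to 36 deg from vertical as set. Inside 60 mm wide (55 at the bottom), 129 deep: floor at z = -54, mouth at z = +75; walls 3 mm.
- vase_mouth (a point): Centre of the vase's mouth, in the plane of the rim; axes as the vase.
- vase_floor (a point): Centre of the vase's inner floor; axes as the vase.
- brush: Loose round brush 240 mm long, 0.09 kg. Origin: end of the bristle head (the tip), on the axis; own z runs from the tip to the handle's end. Stiff head 30 mm thick from 0 to 90 mm, steel shank 10 mm thick to 125, round wooden handle 18 mm thick from 125 to 240. Starts head down in the jar, leaning on its rim about 20 deg from vertical, handle roughly towards the robot.
- jar: Grey enamelled jar for the brush, upright, fixed; 68 mm wide outside, 58 mm inside, 118 mm high, inner floor 6 mm up. Origin at the centre of its underside.
- crate: Closed wooden crate, fixed: 120 mm (own x) by 170 mm (own y), 150 mm high (slats on top reach 152 mm). Origin at the centre of its underside; own -x face is the one on the robot's side. Crate and jar may stand on either side of the stand.
- ring_dish: Bystander, loose, to be left alone: shallow blue ceramic dish, 72 mm wide, 24 mm high. Origin at the centre of its underside.
- gift_box: Bystander, loose, to be left alone: small cardboard gift box, 50 x 60 x 35 mm high. Origin at the centre of its underside.
- bead_jar: Bystander, loose, to be left alone: squat amber glass jar with a wooden lid, 56 mm wide, 85 mm high. Origin at the centre of its underside.
- oil_bottle: Bystander, loose, to be left alone: green glass bottle, 44 mm wide, 130 mm high. Origin at the centre of its underside.
- bangle_post: Bystander, loose, to be left alone: turned wooden post on a 64 mm round foot with three brass bangles, 92 mm high. Origin at the centre of its underside.
- mug: Bystander, loose, to be left alone: terracotta mug, 76 mm wide, 85 mm high, with a handle. Origin at the centre of its underside.
Not all that is in view belongs to the job. There is more than one size of the brush; the one meant has the size given above.

How it is judged:
On the way, in this order (a step that is already met when the one before it is completed fails the run):
1. the board leans against the robot's side of the crate, lower edge on the table, and is let go (angle between board's own z axis and vertical between 0.1 and 0.65 rad and contact force between board and crate above 0.05 N and height (world z) of board below 0.015 m and x of board in the frame of crate below -0.065 m and y of board in the frame of crate between -0.08 and 0.08 m and contact force between board and the fingers below 0.05 N and linear speed of board below 0.02 m/s), for 0.2 s.
2. first stroke: the brush's tip is within 25 mm of the vase's inner floor (z of brush in the frame of vase_floor between -0.01 and 0.025 m and x of brush in the frame of vase_floor between -0.03 and 0.03 m and y of brush in the frame of vase_floor between -0.03 and 0.03 m), for 0.05 s.
3. the tip is drawn up more than 70 mm from the floor (z of brush in the frame of vase_floor above 0.07 m), for 0.05 s.
4. second stroke: the brush's tip is within 25 mm of the vase's inner floor (all of step 2), for 0.05 s.
5. the tip is drawn up more than 70 mm from the floor (z of brush in the frame of vase_floor above 0.07 m), for 0.05 s.
6. third stroke: the brush's tip is within 25 mm of the vase's inner floor (all of step 4), for 0.05 s.
At the end, for the whole second after the job is handed in: Board at rest against the robot's side of the crate, 6 to 37 degrees from vertical, touching it, lower edge on the table, middle within 80 mm of the crate's. Brush at rest head down in its jar: tip under 30 mm high and within 32 mm of the jar's axis. Both released (all of step 1 and horizontal distance between brush and jar below 0.032 m and height (world z) of brush below 0.03 m and angle between brush's own z axis and vertical below 0.6 rad and linear speed of brush below 0.03 m/s and contact force between brush and the fingers below 0.05 N).
It fails at once if the vase is turned on its stand: its mouth moved more than 25 mm (distance of vase_mouth from where it was at the start of the episode above 0.025 m).
It fails at once if a bystander is knocked: moved more than 50 mm or tipped more than 30 degrees (distance of any of ring_dish, gift_box, bead_jar, oil_bottle, bangle_post, mug from where it was at the start of the episode above 0.05 m or angle between any of ring_dish, gift_box, bead_jar, oil_bottle, bangle_post, mug's own z axis and vertical above 0.52 rad).
It also fails if it takes over 64 s, if anything falls off the work surface, if the arm or the gripper's body presses on something with over 40 N, if the wrist force passes 120 N, or if a joint passes its speed limit or range.

ROBOT

A 6-joint arm with a two-finger parallel gripper is mounted at the origin on the work surface. World frame = base frame: x ahead of the robot, y to its left, z up, the work surface at z = 0. Lengths are in m, angles in rad, forces in N, time in s.
With the tool pointing down it reaches from about 0.25 to 0.8 m from the base axis. Payload 8.5 kg.
Tool frame: the origin (TCP) lies between the finger pads; the fingertips stand 8 mm ahead of it and the grasp point (between the pads) lies 11 mm behind it (bot.nose_length is the distance from the TCP to the fingertips, in m); x points along the fingers, y is the direction in which the jaws open and shut, and the axes are right-handed (so a half turn about x gives the same grasp; the last joint's range is limited). The gripper opens to 85 mm and grips with 20 to 120 N. Pads are 22 mm wide; open, the fingers measure 114 mm over their backs; the gripper's body (76 mm by 85 mm) begins 54 mm behind the grasp point. The pads swing forward as they close: fully open they stand 13 mm farther back than shut.
Start: joints at [1.338, 0.238, -0.013, 1.319, 0, 1.571], TCP at [0.121, 0.511, 0.239] pointing down, gripper open.
Joint ranges: [-2.66, 2.66], [-1.03, 1.9], [-1.14, 1.46], [-1.82, 2.27], [-1.45, 1.34], [-3.14, 3.14]. Speed limits (rad/s): [2.22, 2.22, 2.79, 3.14, 3.14, 3.14].

INTERFACE

Orientations are given as a rotation vector (axis times angle).
In Python, from station import bot gives the robot as it stands.
- The arm moves only by the tool apply_moves, never from a script. Its argument "motion" is a list of rows, each a list of 7 numbers: the finger opening in cm, from 0 to 8.54, then the shift along the tool's x, y, z in cm, then the turn, a rotation vector about the tool's x, y, z in rad. A call has 1 to 8 rows; each row is the pose to reach, as a shift and turn from the pose measured when the call began, along the tool's axes at that moment; what a row does not reach only later rows make up. A row lasts 1/8 s, in which the tool goes at most 62.5 mm and 10.7 degrees, less where a joint would pass 70% of its speed; a pose out of reach is approached as far as the arm can. A call with a gripper value outside its range is refused whole. The fingers move at their own pace and stop on an object; "grip_force" is the grip in N (left out, the last holds). Time passes only in rows, so rows that repeat a pose let the fingers close. It gives the time, the measured TCP pose, the force and the opening at its end, in the units of the state.
- bot.state(): the state, without advancing time (a new reading comes with each control period).
- bot.snapshot(name): name is "side" or "top"; returns the picture (384x512x3 uint8, blue, green, red); there is no depth.
- bot.camera_params(name): a dict with "intrinsics" (3x3 intrinsics, pixels), "dist" ([k1, k2, p1, p2, k3] as OpenCV has them; the pictures are not rectified), "origin" and "orientation" of the camera in the world. Camera axes: x right, y down, z forward; pixel columns grow to the right and rows downward; lengths in m; the calibration is good to about 2 mm. A picture is of the moment at which its call begins. camera_params takes no time and is no camera call.
- bot.job_done(): hands the job in, once; it reports no verdict.
Trained networks look in the newest picture that a camera, given by its name, has taken for a name from the list of things; names that differ only in an ending like _2 or _b are one class to them, and where a whole thing is asked for, a point or a joint stands for the part that bears it (a point fixed in the world has none). Each returns a list of dicts, best first, with "confidence" (0 to 1); they miss things now and then, are a little off and sometimes report something else, mostly with a low value. They report only what shows in the picture. A call takes as long as a camera call. They do not tell look-alikes from the thing itself.
- bot.boxes_of(label, camera): "centre" ([x, y, z] in m, in the coordinates of the camera as it stood for that picture, good to about 4 mm: the middle of the surface that is visible of it).
- bot.outline_of(label, camera): "mask" (384x512 bool, what is visible of it).
The state is a dict: "clock": time; "qpos": joint angles; "qvel": joint speeds; "joint_efforts": joint torques, N m; "eef_pos": TCP position; "orientation": TCP orientation; "wrist_force": force on the tool from outside, world axes, zero at the start; "moment": the same for the moment, N m; "gripper_width": finger opening in m.
Only numpy, scipy, OpenCV 4.12 (cv2) and the standard library are available. Lean on these libraries where they do the work, as an engineer would, in place of code of your own. Each camera call takes 0.05 s, during which the arm holds its last target.

## Working session

There is one attempt and no reset: what is moved stays moved. The work goes in short steps, Python scripts to look and compute and a tool call to move; the robot and the scene stay as the last step left them, time stands still between calls to the robot, and variables do not carry over. Pictures are saved under pics/ and viewed, and the job is handed in when it is done.

Besides the shell and the picture viewer there is one more tool, called after "Request:" by a JSON object that holds its "api" and its "payload". apply_moves: Moves the arm, as the interface text tells. Its arguments: {"type":"object","properties":{"motion":{"type":"array"},"grip_force":{"type":"number"}},"required":["motion"]}

```bash
ls; mkdir -p pics; python3 - <<'E'
from station import bot
import cv2,numpy as np
print(bot.state())
for n in ("side","top"):
    im=bot.snapshot(n); cv2.imwrite(f"pics/{n}0.png",im)
    p=bot.camera_params(n); print(n,p)
E
```

```text
pics
{'clock': 0.0, 'qpos': array([ 1.33796979e+00,  2.38759870e-01, -1.42997480e-02,  1.31920152e+00,
       -1.11789444e-05,  1.57082249e+00]), 'qvel': array([ 0.00023774, -0.00018507,  0.0001683 , -0.0003579 , -0.000153  ,
       -0.00082723]), 'joint_efforts': array([ 3.23038919e-03, -5.38781190e+01,  3.46438622e+01,  1.81753869e-02,
        3.01339624e-04,  7.83396302e-06]), 'eef_pos': array([0.12103676, 0.51041599, 0.23867088]), 'orientation': array([ 0.18166559,  1.56321352, -0.18395726]), 'wrist_force': array([-0.28414875,  0.07518433, -0.07824236]), 'moment': array([-0.01205306, -0.02242508,  0.02178502]), 'gripper_width': 0.08530180080768128}
side {'intrinsics': array([[395.59167591,   0.        , 256.26441894],
       [  0.        , 395.59167591, 199.37145929],
       [  0.        ,   0.        ,   1.        ]]), 'dist': array([-0.03226757,  0.        ,  0.        ,  0.        ,  0.        ]), 'origin': array([-0.11500477, -0.8563894 ,  1.09099841]), 'orientation': array([-2.20323699,  0.76220038, -0.34838599])}
top {'intrinsics': array([[437.93955816,   0.        , 248.23453391],
       [  0.        , 437.93955816, 191.48880343],
       [  0.        ,   0.        ,   1.        ]]), 'dist': array([0.03946408, 0.        , 0.        , 0.        , 0.        ]), 'origin': array([ 0.43918326, -0.00442007,  1.46577178]), 'orientation': array([-2.15142195,  2.18399417, -0.08224673])}
```

View pics/side0.png

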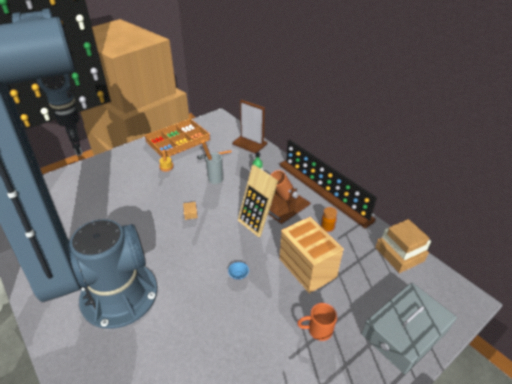

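View pics/top0.png

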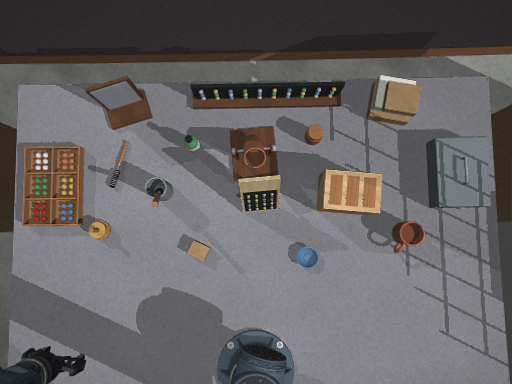

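```bash
cat > h.py <<'E'
from station import bot
import cv2,numpy as np
from scipy.spatial.transform import Rotation as R
P={n:bot.camera_params(n) for n in("side","top")}
def proj(n,pts):
    p=P[n];Rw=R.from_rotvec(p["orientation"]).as_matrix()
    pc=(np.atleast_2d(pts)-p["origin"])@Rw
    return cv2.projectPoints(pc,np.zeros(3),np.zeros(3),p["intrinsics"],p["dist"])[0][:,0]
def ray(n,uv):
    p=P[n];u=cv2.undistortPoints(np.array([[uv]],float),p["intrinsics"],p["dist"])[0,0]
    d=R.from_rotvec(p["orientation"]).as_matrix()@np.array([u[0],u[1],1]);return p["origin"],d
def atz(n,uv,z):
    o,d=ray(n,uv);return o+d*(z-o[2])/d[2]
def toworld(n,c):
    p=P[n];return R.from_rotvec(p["orientation"]).as_matrix()@np.array(c)+p["origin"]
E
python3 - <<'E'
from h import *
ims={n:bot.snapshot(n) for n in("side","top")}
masks={}
for n in("side","top"):
    for l in "board stand vase brush jar crate ring_dish gift_box bead_jar oil_bottle bangle_post mug".split():
        b=bot.boxes_of(l,n)
        for d in b[:3]: print(n,l,round(d["confidence"],2),np.round(toworld(n,d["centre"]),3), np.round(proj(n,toworld(n,d["centre"]))[0]))
        if l in "board stand vase brush jar crate".split():
            o=bot.outline_of(l,n)
            for i,d in enumerate(o[:3]):
                masks[f"{n}_{l}_{i}"]=d["mask"]; print("   mask",round(d["confidence"],2),d["mask"].sum(),np.round(np.argwhere(d["mask"]).mean(0)[::-1]))
np.savez("masks.npz",**masks)
def crop(n,x0,x1,y0,y1,f,name): cv2.imwrite(f"pics/{name}.png",cv2.resize(ims[n][y0:y1,x0:x1],None,fx=f,fy=f,interpolation=cv2.INTER_CUBIC))
crop("top",80,390,110,275,2.5,"c1"); crop("side",130,350,120,300,3.3,"c2")
print(bot.state()["clock"])
E
```

```text
side board 0.93 [ 0.548 -0.03   0.132] [256. 200.]
side board 0.27 [0.57  0.273 0.078] [215. 169.]
   mask 0.67 1627 [257. 200.]
   mask 0.23 307 [329. 219.]
side stand 0.76 [ 0.689 -0.04   0.014] [286. 208.]
side stand 0.59 [ 0.529 -0.33   0.141] [311. 251.]
   mask 0.66 1241 [285. 199.]
side vase 0.55 [ 0.688 -0.029  0.128] [285. 185.]
   mask 0.72 427 [283. 185.]
side brush 0.6 [0.536 0.271 0.184] [207. 151.]
side brush 0.52 [0.631 0.454 0.01 ] [205. 156.]
   mask 0.56 87 [206. 149.]
   mask 0.51 60 [212. 154.]
side jar 0.92 [0.571 0.275 0.077] [215. 168.]
   mask 0.77 392 [215. 169.]
side crate 0.74 [ 0.524 -0.329  0.142] [310. 251.]
   mask 0.56 3195 [310. 254.]
side ring_dish 0.83 [ 0.361 -0.167  0.015] [238. 269.]
side ring_dish 0.64 [ 0.688 -0.035  0.127] [286. 186.]
side gift_box 0.63 [0.379 0.16  0.038] [191. 210.]
side bead_jar 0.71 [ 0.742 -0.218  0.06 ] [329. 219.]
side bead_jar 0.27 [ 0.688 -0.033  0.129] [286. 185.]
side oil_bottle 0.68 [0.732 0.185 0.094] [259. 161.]
side bangle_post 0.68 [0.446 0.494 0.035] [165. 163.]
side mug 0.87 [ 0.419 -0.492  0.048] [319. 322.]
[... 373 characters left out ...]
 170 [158. 194.]
top jar 0.82 [0.583 0.304 0.083] [157. 187.]
   mask 0.63 406 [159. 188.]
   mask 0.39 262 [199. 250.]
   mask 0.76 2612 [348. 192.]
   mask 0.45 387 [307. 257.]
top ring_dish 0.55 [ 0.694 -0.004  0.117] [254. 149.]
top gift_box 0.79 [0.382 0.183 0.038] [197. 250.]
top gift_box 0.46 [0.581 0.304 0.086] [157. 188.]
top gift_box 0.17 [0.449 0.499 0.041] [100. 231.]
top bead_jar 0.77 [ 0.743 -0.197  0.087] [314. 135.]
top bead_jar 0.64 [ 0.688 -0.002  0.015] [253. 157.]
top oil_bottle 0.52 [0.718 0.194 0.089] [192. 144.]
top bangle_post 0.83 [0.449 0.498 0.037] [101. 231.]
top bangle_post 0.72 [ 0.692 -0.004  0.115] [254. 150.]
top mug 0.6 [ 0.424 -0.499  0.041] [410. 234.]
2.0
```

View pics/c1.png

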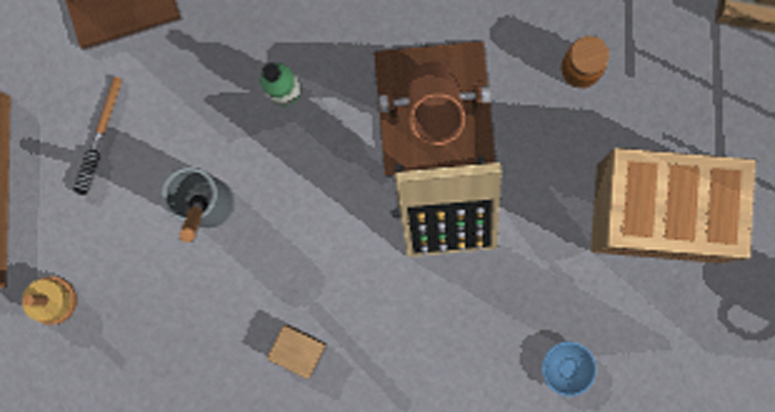

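View pics/c2.png

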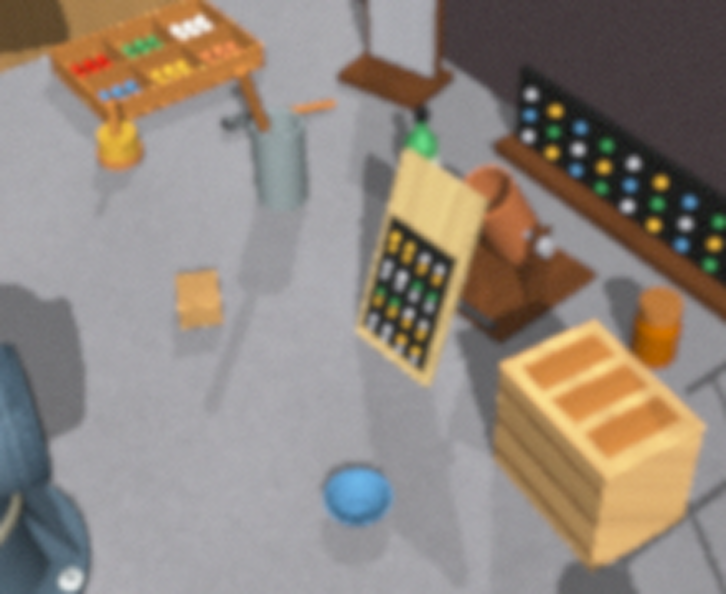

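```bash
cat > fit.py <<'E'
from h import *
from scipy.optimize import minimize
M=np.load("masks.npz")
S=4
def hullmask(n,pts):
    q=proj(n,pts); m=np.zeros((384*S,512*S),np.uint8)
    h=cv2.convexHull(((q+0.5)*S).astype(np.float32)).astype(np.int32)
    cv2.fillConvexPoly(m,h,1); return cv2.resize(m.astype(np.float32),(512,384),interpolation=cv2.INTER_AREA)
def iou(a,b,ign=None):
    if ign is not None: a=a*(1-ign);b=b*(1-ign)
    return np.minimum(a,b).sum()/np.maximum(a,b).sum()
def box(x0,x1,y0,y1,z0,z1): return np.array([[x,y,z] for x in(x0,x1) for y in(y0,y1) for z in(z0,z1)])
def cyl(r0,z0,r1,z1):
    t=np.linspace(0,2*np.pi,40); return np.vstack([np.c_[r*np.cos(t),r*np.sin(t),0*t+z] for r,z in((r0,z0),(r1,z1))])
rz=lambda a:R.from_euler('z',a)
ry=lambda a:R.from_euler('y',a)
def board(p): # x,y,yaw,tilt
    b=box(-.006,.006,-.06,.06,0,.24); w=(rz(p[2])*ry(p[3])).apply(b); w[:,2]-=w[:,2].min(); w[:,:2]+=p[:2]; return w
def crate(p): return rz(p[2]).apply(box(-.06,.06,-.085,.085,0,.15))+[p[0],p[1],0]
def vase(p,tilt): # p stand pose; mouth toward stand -x
    return (rz(p[2])*ry(-tilt)).apply(cyl(.0305,-.06,.033,.075))+[p[0],p[1],.1]
def best(f,x0,scale):
    b=None
    for k in range(3):
        n=len(x0); sim=np.vstack([x0]+[np.array(x0)+np.eye(n)[i]*scale[i]*(1 if k%2==0 else -1) for i in range(n)])
        r=minimize(f,x0,method='Nelder-Mead',options=dict(initial_simplex=sim,xatol=1e-4,fatol=1e-5,maxiter=250)); x0=r.x
    return r
E
python3 - <<'E'
from fit import *
g=lambda k:M[k].astype(np.float32)
r=best(lambda p:-sum(iou(hullmask(n,board(p)),g(n+"_board_0")) for n in("side","top")),[.52,-.02,.05,.314],[.02,.02,.1,.05]);print("board",r.x,r.fun)
r=best(lambda p:-sum(iou(hullmask(n,crate(p)),g(n+"_crate_0")) for n in("side","top")),[.57,-.33,.0],[.02,.02,.1]);print("crate",r.x,r.fun)
bm={n:cv2.dilate(g(n+"_board_0"),np.ones((5,5))) for n in("side","top")}
r=best(lambda p:-sum(iou(hullmask(n,vase(p[:3],p[3])),g(n+"_vase_0"),bm[n]) for n in("side","top")),[.69,-.005,.06,.5],[.02,.02,.1,.1]);print("vase",r.x,r.fun)
for n in("side","top"):
  for m in ("vase","stand","board","crate","jar"):
    ys,xs=np.nonzero(M[f"{n}_{m}_0"]);print(n,m,xs.min(),xs.max(),ys.min(),ys.max())
E
```

```text
board [ 0.51514266 -0.02614204  0.06326509  0.31007914] -1.883225679397583
crate [ 0.5583831  -0.30012126 -0.10603945] -1.898018717765808
vase [ 0.69923472 -0.00486851  0.12442957  0.46706872] -1.7694294452667236
side vase 271 294 170 200
side stand 268 310 170 223
side board 239 276 165 236
side crate 280 343 218 292
side jar 207 223 154 183
top vase 241 269 135 166
top stand 230 278 127 196
top board 240 280 176 211
top crate 316 380 169 214
top jar 145 173 177 200
```

```bash
python3 - <<'E'
import cv2
t=cv2.imread("pics/top0.png");s=cv2.imread("pics/side0.png")
cv2.imwrite("pics/d1.png",cv2.resize(t[115:215,215:295],None,fx=6,fy=6,interpolation=cv2.INTER_CUBIC))
cv2.imwrite("pics/d2.png",cv2.resize(t[165:225,125:205],None,fx=8,fy=8,interpolation=cv2.INTER_CUBIC))
cv2.imwrite("pics/d3.png",cv2.resize(s[130:200,180:260],None,fx=8,fy=8,interpolation=cv2.INTER_CUBIC))
E
```

```text
(no output)
```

View pics/d1.png

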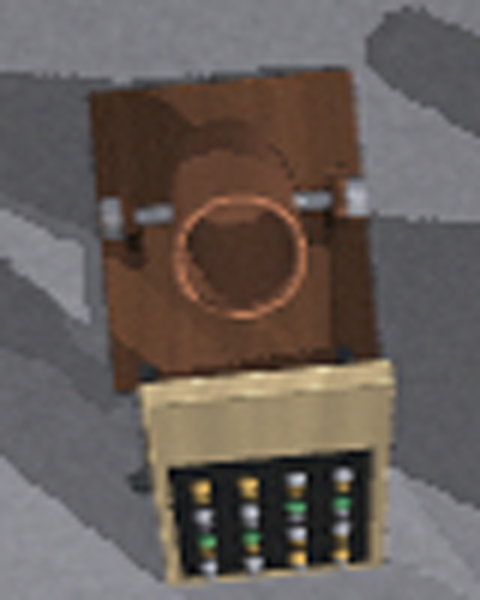

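View pics/d2.png

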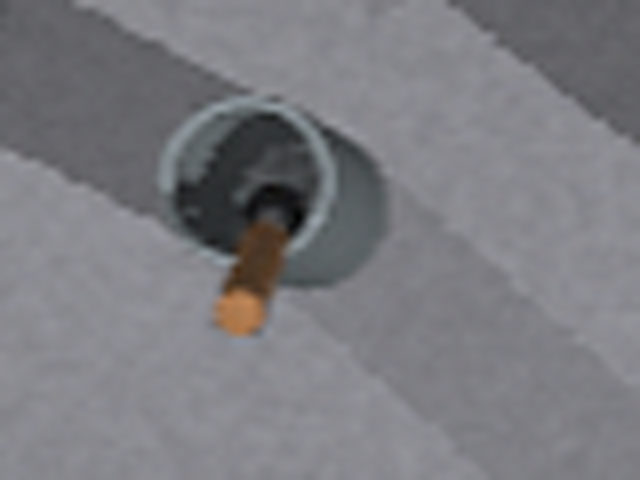

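View pics/d3.png

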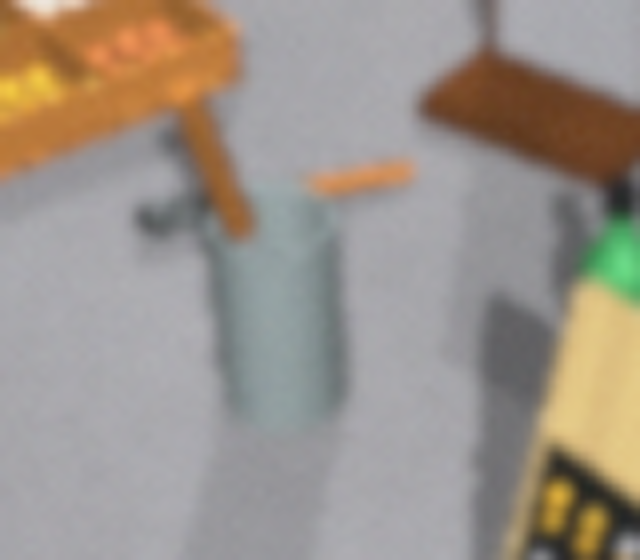

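```bash
python3 - <<'E'
from fit import *
from scipy.optimize import least_squares
px=lambda u,v,s,ox,oy:((u+.5)/s-.5+ox,(v+.5)/s-.5+oy)
c=[px(u,v,6,215,115) for u,v in((92,92),(352,70),(380,360),(112,392))]
w=np.array([atz("top",q,.012)[:2] for q in c]);print(w)
mod=np.array([[.085,.075],[.085,-.075],[-.085,-.075],[-.085,.075]])
def f(p): 
    return (rz(p[2]).apply(np.c_[mod,0*mod[:,0]])[:,:2]+p[:2]-w).ravel()
r=least_squares(f,[.69,0,.1]);print("stand",r.x,np.round(r.fun,4))
m=px(241,257,6,215,115)
for t in (21,25,29,33,36):
    t=np.radians(t); a=atz("top",m,.1+.075*np.cos(t)); L=rz(-r.x[2]).apply(a-[*r.x[:2],.1]); print(np.degrees(t),L, "exp x",-.075*np.sin(t))
j=atz("top",px(248,180,8,125,165),.118);print("jar",j)
o1,d1=ray("top",px(241,316,8,125,165));o2,d2=ray("side",px(196,98,8,180,130))
A=np.c_[d1,-d2];s=np.linalg.lstsq(A,o2-o1,rcond=None)[0];print("end",o1+s[0]*d1,o2+s[1]*d2)
E
```

```text
[[ 0.78142921  0.07528748]
 [ 0.79134487 -0.07110894]
 [ 0.62688689 -0.0835508 ]
 [ 0.61137141  0.06597181]]
stand [ 0.7027581  -0.00335011  0.07406719] [ 0.0005  0.0024  0.0017 -0.0007 -0.0033 -0.0009  0.0011 -0.0008]
21.0 [-0.04354829 -0.00021667  0.07001853] exp x -0.02687759621589752
25.0 [-0.04320198 -0.00024612  0.06797308] exp x -0.03169636963055246
29.000000000000004 [-0.0427996  -0.00028034  0.06559648] exp x -0.036360721518475275
33.0 [-0.04234311 -0.00031915  0.06290029] exp x -0.04084792762612703
36.0 [-0.04196656 -0.00035117  0.06067627] exp x -0.044083893921935485
jar [0.58036183 0.30183804 0.118     ]
end [0.52036976 0.2788875  0.22883541] [0.52923891 0.27329599 0.22813686]
```

```bash
cat > mv.py <<'E'
from h import *
def Rt(x,y):
    x=np.array(x)/np.linalg.norm(x); y=np.array(y)-np.dot(y,x)*x; y/=np.linalg.norm(y); return np.c_[x,y,np.cross(x,y)]
def rel(p,Rm,s=None):
    s=s or bot.state(); R0=R.from_rotvec(s["orientation"])
    d=R0.inv().apply(np.array(p)-s["eef_pos"])*100; r=(R0.inv()*R.from_matrix(Rm)).as_rotvec()
    return np.round(d,2),np.round(r,3)
def boardpose(x,y,yaw,t):
    b=R.from_euler('z',yaw)*R.from_euler('y',t); return np.array([x,y,.006*np.sin(t)]),b.as_matrix()
def boardgrasp(x,y,yaw,t,L=.199):
    o,B=boardpose(x,y,yaw,t); return o+L*B[:,2], Rt(-B[:,2],B[:,0])
E
python3 - <<'E'
from mv import *
s=bot.state();print(R.from_rotvec(s["orientation"]).as_matrix().round(3))
for L in(.29,.199):
    p,Rm=boardgrasp(.515,-.026,.065,.31,L); print(p.round(3));print(Rm.round(3))
    print(rel(p,Rm)); print("flip",rel(p,Rm@np.diag([1,-1,-1])))
E
```

```text
[[-0.     0.231  0.973]
 [-0.     0.973 -0.231]
 [-1.    -0.     0.   ]]
[ 0.603 -0.02   0.278]
[[-0.304  0.95   0.065]
 [-0.02   0.062 -0.998]
 [-0.952 -0.305 -0.   ]]
(array([ -3.87, -40.55,  59.17]), array([ 1.262,  0.197, -0.267]))
flip (array([ -3.87, -40.55,  59.17]), array([-1.852,  0.289,  0.214]))
[ 0.576 -0.022  0.191]
[[-0.304  0.95   0.065]
 [-0.02   0.062 -0.998]
 [-0.952 -0.305 -0.   ]]
(array([  4.8 , -41.36,  56.51]), array([ 1.262,  0.197, -0.267]))
flip (array([  4.8 , -41.36,  56.51]), array([-1.852,  0.289,  0.214]))
```

Request:
{"api": "apply_moves", "payload": {"motion": [[6,-6,-5,7,0.16,0.02,-0.03],[6,-8,-10,14,0.32,0.05,-0.07],[6,-8,-15,21,0.47,0.07,-0.1],[6,-8,-20,28,0.63,0.1,-0.13],[6,-7,-25,36,0.79,0.12,-0.17],[6,-6,-30,43,0.95,0.15,-0.2],[6,-5,-35,51,1.1,0.17,-0.23],[6,-4,-40.5,59,1.26,0.2,-0.27]]}}

```text
clock: 3.0
eef_pos: [0.4454, 0.1494, 0.2982]
orientation: [0.991, 1.457, -1.392]
wrist_force: [-0.1, 2.0, 1.3]
gripper_width: 0.0605
```

```bash
python3 - <<'E'
from mv import *
s=bot.state();print(s["qpos"].round(3),s["eef_pos"])
p,Rm=boardgrasp(.515,-.026,.065,.31,.26); print(rel(p,Rm))
p,Rm=boardgrasp(.515,-.026,.065,.31,.199); print(rel(p,Rm))
E
```

```text
[0.281 0.366 0.265 1.777 0.067 1.779] [0.44544742 0.14941906 0.29817271]
(array([ 0.37, 14.62, 17.91]), array([-0.003, -0.001,  0.004]))
(array([ 6.47, 14.64, 17.92]), array([-0.003, -0.001,  0.004]))
```

Request:
{"api": "apply_moves", "payload": {"motion": [[6,-2,3,4.5,0,0,0],[6,-2,6,8,0,0,0],[6,-2,9,12,0,0,0],[6,-1.5,12,15.5,0,0,0],[6,-1,14.6,17.9,0,0,0],[6,0,14.6,17.9,0,0,0],[6,0.3,14.6,17.9,0,0,0]]}}

```text
clock: 3.88
eef_pos: [0.594, -0.021, 0.2492]
orientation: [0.991, 1.458, -1.394]
wrist_force: [0.1, 0.8, 0.1]
gripper_width: 0.0601
```

```bash
python3 - <<'E'
from mv import *
s=bot.state();print(s["qpos"].round(3),s["eef_pos"])
p,Rm=boardgrasp(.515,-.026,.065,.31,.199); print(rel(p,Rm))
im=bot.snapshot("side"); cv2.imwrite("pics/a1.png",cv2.resize(im[100:260,190:350],None,fx=4,fy=4,interpolation=cv2.INTER_CUBIC))
im=bot.snapshot("top"); cv2.imwrite("pics/a2.png",cv2.resize(im[110:220,200:320],None,fx=5,fy=5,interpolation=cv2.INTER_CUBIC))
E
```

```text
[-0.023  0.62   0.569  1.834 -0.025  1.491] [ 0.59402382 -0.02103741  0.24924151]
(array([ 6.08,  0.04, -0.01]), array([-0.003, -0.002,  0.006]))
```

View pics/a1.png

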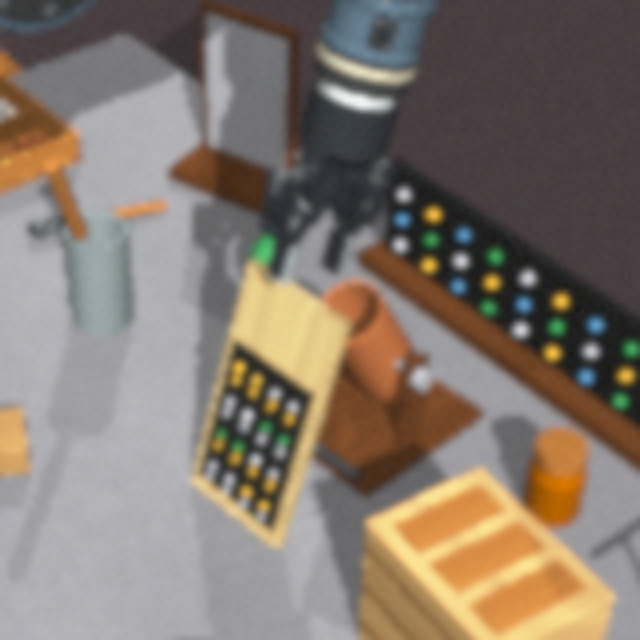

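View pics/a2.png

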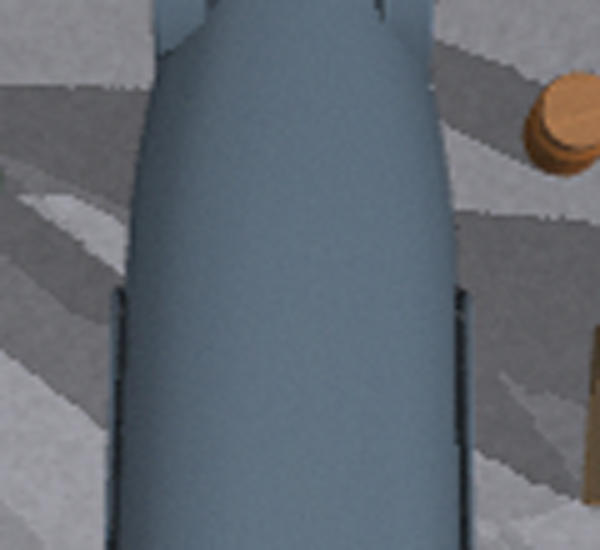

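Request:
{"api": "apply_moves", "payload": {"motion": [[6,2,0,0,0,0,0],[6,4,0,0,0,0,0],[6,6,0,0,0,0,0],[6,6,0,0,0,0,0],[0.8,6,0,0,0,0,0],[0.8,6,0,0,0,0,0],[0.8,6,0,0,0,0,0],[0.8,6,0,0,0,0,0]], "grip_force": 60}}

```text
clock: 4.97
eef_pos: [0.5757, -0.0216, 0.1938]
orientation: [0.992, 1.456, -1.392]
wrist_force: [0.8, 0.4, 5.4]
gripper_width: 0.0112
```

```bash
python3 - <<'E'
from mv import *
s=bot.state();print(s["qpos"].round(3),s["eef_pos"],s["gripper_width"],s["wrist_force"])
# target next: via poses of the board
im=bot.snapshot("side"); cv2.imwrite("pics/a3.png",cv2.resize(im[100:260,190:350],None,fx=4,fy=4,interpolation=cv2.INTER_CUBIC))
E
```

```text
[-0.024  0.589  0.373  1.666 -0.026  1.489] [ 0.57571551 -0.0216398   0.19377369] 0.011190382375699292 [0.80264112 0.39221954 5.39086695]
```

View pics/a3.png

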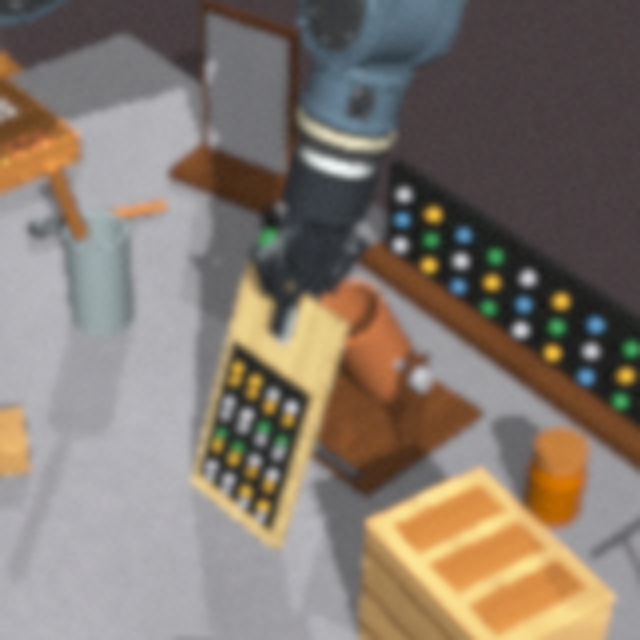

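```bash
python3 - <<'E'
from fit import *
t=cv2.imread("pics/top0.png")
im=cv2.resize(t[155:230,305:395],None,fx=8,fy=8,interpolation=cv2.INTER_CUBIC)
for p,c in (((.558,-.3,-.106),(0,0,255)),((.558,-.3,-.05),(0,255,0))):
    for a in (crate(p),):
        q=(proj("top",a)-[305,155]+.5)*8-.5
        for i in (1,3,5,7): cv2.circle(im,tuple(int(v) for v in q[i]),4,c,1)
cv2.imwrite("pics/cr.png",im)
E
```

```text
(no output)
```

View pics/cr.png

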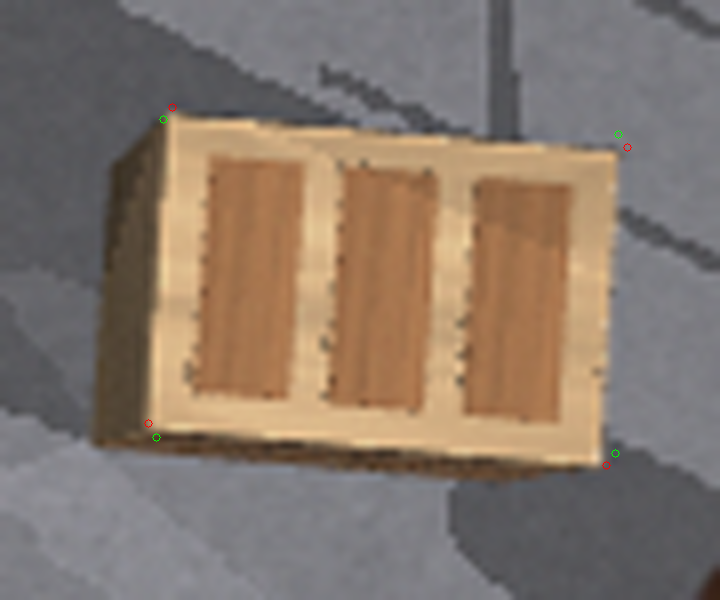

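```bash
python3 - <<'E'
from mv import *
from fit import rz
from scipy.optimize import least_squares
w=np.array([atz("top",((u+.5)/8-.5+305,(v+.5)/8-.5+155),.151)[:2] for u,v in((172,114),(617,153),(602,466),(148,432))])
mod=np.array([[.06,.085],[.06,-.085],[-.06,-.085],[-.06,.085]])
r=least_squares(lambda p:(rz(p[2]).apply(np.c_[mod,0*mod[:,0]])[:,:2]+p[:2]-w).ravel(),[.55,-.3,-.08]);print("crate",r.x,r.fun.round(4))
c=r.x
L=.2015
def tgt(xc,yc,z,t=.31):
    o=rz(c[2]).apply([xc,yc,0])+[c[0],c[1],0]
    p,Rm=boardgrasp(o[0],o[1],c[2],t,L); p[2]+=z; return p,Rm
s=bot.state()
for name,a in (("lift",None),("via",(-.16,.0,.06)),("down",(-.12,0,.0)),("touch",(-.113,0,0))):
    if a is None:
        R0=R.from_rotvec(s["orientation"]); print(name,(R0.inv().apply([-.05,0,.05])*100).round(2)); continue
    p,Rm=tgt(*a); print(name,p.round(3),*rel(p,Rm,s))
E
```

```text
crate [ 0.55596107 -0.29829962 -0.0975342 ] [-0.0001  0.0018  0.001  -0.002  -0.0012 -0.0007  0.0003  0.0009]
lift [-3.22 -6.29 -0.31]
via [ 0.458 -0.289  0.254] [ -1.58 -14.61  25.92] [0.152 0.049 0.003]
down [ 0.498 -0.293  0.194] [ 2.92 -9.01 26.56] [0.152 0.049 0.003]
touch [ 0.505 -0.293  0.194] [ 2.7  -8.35 26.67] [0.152 0.049 0.003]
```

Request:
{"api": "apply_moves", "payload": {"motion": [[0.8,-1.2,-2,0,0,0,0],[0.8,-2.4,-4.5,0,0,0,0],[0.8,-3.2,-7,1,0,0,0],[0.8,-3.2,-10,5,0.03,0.01,0],[0.8,-2.8,-12,10,0.06,0.02,0],[0.8,-2.4,-13,15,0.09,0.03,0],[0.8,-2,-14,20,0.12,0.04,0],[0.8,-1.6,-14.6,24,0.15,0.05,0]]}}

```text
clock: 6.02
eef_pos: [0.4556, -0.2711, 0.2549]
orientation: [1.13, 1.402, -1.504]
wrist_force: [1.1, 0.2, -2.5]
gripper_width: 0.0109
```

```bash
cat >> mv.py <<'E'
CR=np.array([0.556,-0.2983,-0.0975])
def tgt(xc,yc,z,t=.31,L=.2015):
    c=CR;rz=R.from_euler('z',c[2])
    o=rz.apply([xc,yc,0])+[c[0],c[1],0]
    p,Rm=boardgrasp(o[0],o[1],c[2],t,L); p[2]+=z; return p,Rm
E
cat > look.py <<'E'
import sys
from mv import *
n,x0,x1,y0,y1,f,name=sys.argv[1],*map(int,sys.argv[2:7]),sys.argv[7]
im=bot.snapshot(n); cv2.imwrite(f"pics/{name}.png",cv2.resize(im[y0:y1,x0:x1],None,fx=f,fy=f,interpolation=cv2.INTER_CUBIC))
E
python3 - <<'E'
from mv import *
s=bot.state();print(s["gripper_width"],s["wrist_force"])
for a in ((-.15,0,.06),(-.125,0,.005),(-.117,0,0),(-.113,0,-.002)):
    print(a,rel(*tgt(*a),s))
E
python3 look.py side 190 350 150 310 4 b1
```

```text
0.01090470548424897 [ 1.10712502  0.20331296 -2.5410759 ]
(-0.15, 0, 0.06) (array([-0.32,  1.37,  1.73]), array([-0.   , -0.002,  0.003]))
(-0.125, 0, 0.005) (array([4.14, 5.44, 1.73]), array([-0.   , -0.002,  0.003]))
(-0.117, 0, 0) (array([4.37, 6.36, 1.73]), array([-0.   , -0.002,  0.003]))
(-0.113, 0, -0.002) (array([4.44, 6.8 , 1.73]), array([-0.   , -0.002,  0.003]))
```

View pics/b1.png

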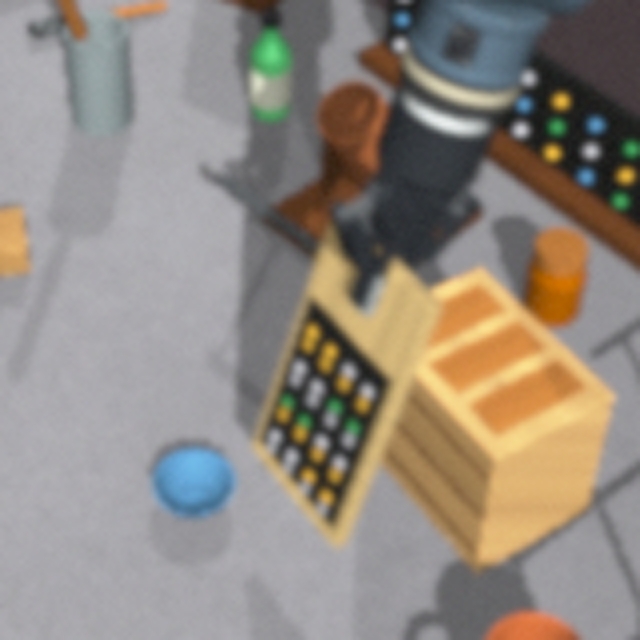

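Request:
{"api": "apply_moves", "payload": {"motion": [[0.8,0,1.7,1.73,0,0,0],[0.8,1.2,2.8,1.73,0,0,0],[0.8,2.6,4,1.73,0,0,0],[0.8,4.1,5.4,1.73,0,0,0],[0.8,4.1,5.4,1.73,0,0,0],[0.8,4.3,5.9,1.73,0,0,0],[0.8,4.37,6.3,1.73,0,0,0],[0.8,4.37,6.3,1.73,0,0,0]]}}

```text
clock: 7.08
eef_pos: [0.4992, -0.2973, 0.1938]
orientation: [1.13, 1.4, -1.509]
wrist_force: [-2.4, -0.5, 2.6]
gripper_width: 0.0112
```

```bash
python3 look.py side 190 350 150 310 4 b2;python3 - <<'E'
from mv import *
s=bot.state();print(s["gripper_width"],s["wrist_force"],s["eef_pos"])
for a in ((-.115,0,0),(-.113,0,-.002)):
    print(a,rel(*tgt(*a),s))
E
```

```text
0.011093343250051778 [-1.49371102 -1.04785551  2.6731622 ] [ 0.49913139 -0.29725257  0.19378985]
(-0.115, 0, 0) (array([-0.09,  0.3 , -0.45]), array([-0.004, -0.   ,  0.003]))
(-0.113, 0, -0.002) (array([ 0.04,  0.55, -0.45]), array([-0.004, -0.   ,  0.003]))
```

View pics/b2.png

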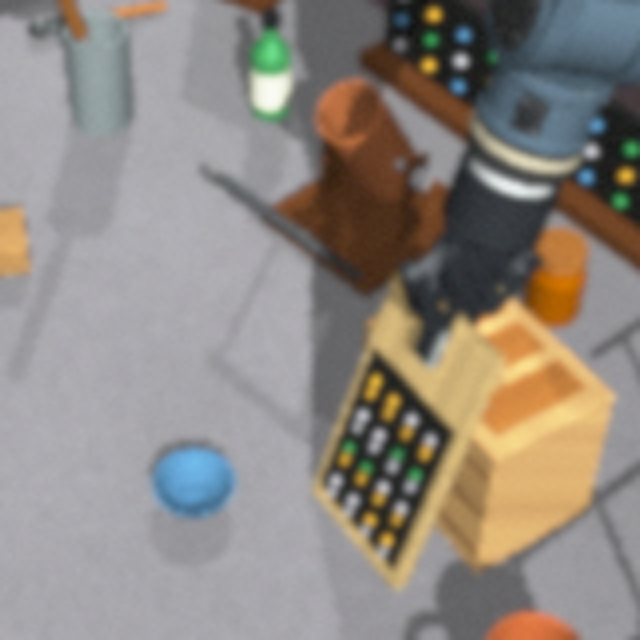

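Request:
{"api": "apply_moves", "payload": {"motion": [[0.8,0,0.3,0,0,0,0],[0.8,0,0.3,0,0,0,0],[2,0,0.3,0,0,0,0],[3.2,0,0.1,0,0,0,0],[3.2,0,0.1,0,0,0,0]]}}

```text
clock: 7.75
eef_pos: [0.5002, -0.2974, 0.1935]
orientation: [1.131, 1.399, -1.509]
wrist_force: [-0.3, 0.4, -0.3]
gripper_width: 0.032
```

```bash
python3 look.py side 190 350 150 310 4 b3;python3 - <<'E'
from mv import *
s=bot.state();print(s["gripper_width"],s["wrist_force"],s["eef_pos"])
E
```

```text
0.032200868598971616 [0.15385628 0.23421216 1.07012917] [ 0.50021425 -0.29736554  0.19350786]
```

View pics/b3.png

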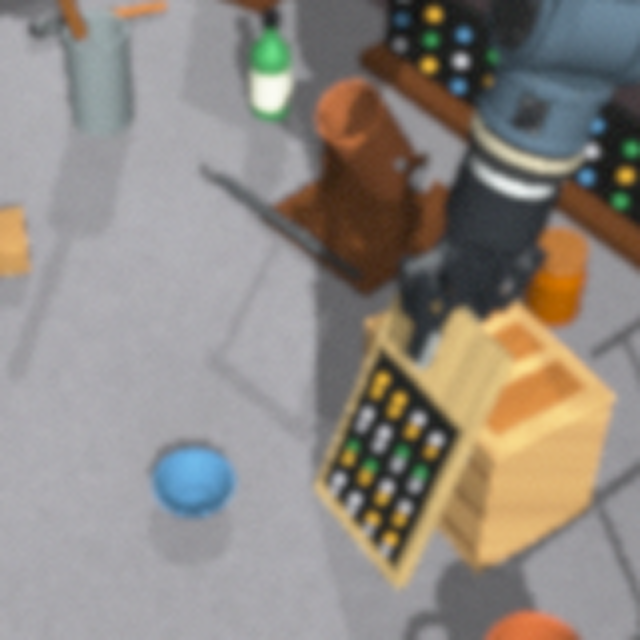

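Request:
{"api": "apply_moves", "payload": {"motion": [[4,0,0.5,0,0,0,0],[4,-3,0.5,0,0,0,0],[4,-7,0.5,0,0,0,0],[5,-12,0.5,0,0,0,0],[5,-15,0.5,0,0,0,0]]}}

```text
clock: 8.43
eef_pos: [0.5516, -0.3023, 0.3367]
orientation: [1.131, 1.397, -1.507]
wrist_force: [-0.1, -0.3, 0.7]
gripper_width: 0.0501
```

```bash
python3 look.py side 190 350 150 310 4 b4;python3 - <<'E'
from mv import *
s=bot.state();print(s["qpos"].round(3),s["eef_pos"])
E
```

```text
[-0.45   0.724  1.002  2.138 -0.107  1.238] [ 0.55232447 -0.30227229  0.33895021]
```

View pics/b4.png

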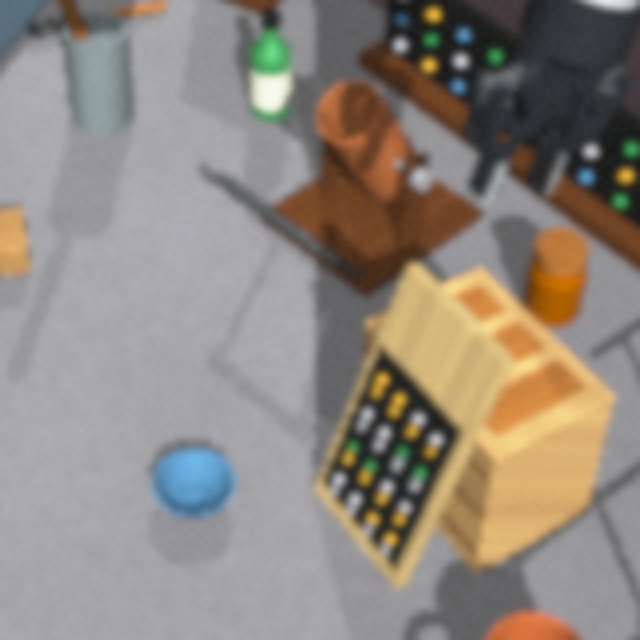

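Request:
{"api": "apply_moves", "payload": {"motion": [[5,-4,-5,-6,0,0,0],[5,-4,-8,-12,0,0,0],[5,-4,-10,-18,0,0,0],[5,-4,-12,-24,0,0,0],[5,-4,-14,-30,0,0,0],[5,-4,-16,-36,0,0,0],[5,-4,-18,-42,0,0,0],[5,-4,-20,-46,0,0,0]]}}

```text
clock: 9.48
eef_pos: [0.4248, 0.1623, 0.4344]
orientation: [1.132, 1.394, -1.506]
wrist_force: [1.4, 0.9, 0.5]
gripper_width: 0.0498
```

```bash
python3 - <<'E'
from mv import *
from scipy.optimize import least_squares
s=bot.state();print(s["clock"],s["qpos"].round(3),s["eef_pos"])
ims={n:bot.snapshot(n) for n in("side","top")}
for n in ims: cv2.imwrite(f"pics/{n}5.png",ims[n])
px=lambda u,v,s,ox,oy:np.array(((u+.5)/s-.5+ox,(v+.5)/s-.5+oy))
jar=np.array([.5804,.3018])
eT=px(241,316,8,125,165);eS=px(196,98,8,180,130);hT=px(272,215,8,125,165)
def pts(p):
    tip=np.array([p[0],p[1],.006+.015*np.sin(p[2])]);u=np.array([np.sin(p[2])*np.cos(p[3]),np.sin(p[2])*np.sin(p[3]),np.cos(p[2])]);return tip,u
def f(p):
    tip,u=pts(p)
    E=tip+.24*u;H=tip+.125*u
    rim=tip+u*(.118-tip[2])/u[2]
    return np.r_[proj("top",E)[0]-eT,.7*(proj("side",E)[0]-eS),.7*(proj("top",H)[0]-hT),(np.linalg.norm(rim[:2]-jar)-.0235)/.003,max(0,np.linalg.norm(tip[:2]-jar)-.015)/.003]
r=least_squares(f,[.59,.305,.35,-2.8]);print(r.x,r.fun.round(2));tip,u=pts(r.x);print(tip,u,tip+.24*u)
t=ims["top"];cv2.imwrite("pics/e1.png",cv2.resize(t[115:215,215:315],None,fx=6,fy=6,interpolation=cv2.INTER_CUBIC))
t=ims["side"];cv2.imwrite("pics/e2.png",cv2.resize(t[155:235,235:335],None,fx=7,fy=7,interpolation=cv2.INTER_CUBIC))
E
```

```text
9.475 [0.291 0.354 0.599 2.103 0.113 1.947] [0.42476026 0.16227854 0.43439275]
[ 0.5969145   0.30315147  0.34005577 -2.78403233] [ 0.65 -0.76 -1.44 -1.08  0.34  1.75 -0.38  0.52]
[0.5969145  0.30315147 0.0110031 ] [-0.31244445 -0.11673552  0.94273606] [0.52192783 0.27513495 0.23725975]
```

View pics/e1.png

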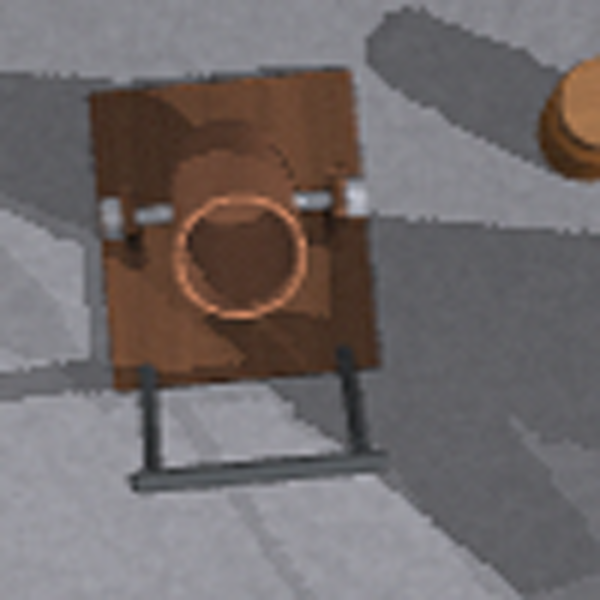

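View pics/e2.png

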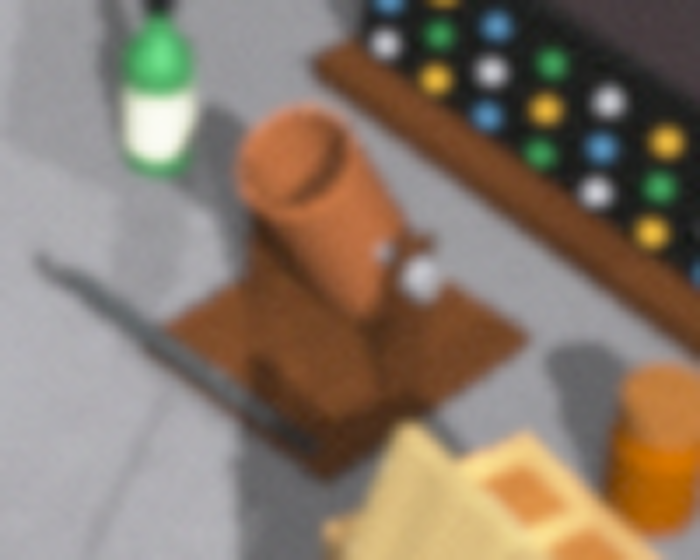

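View pics/top5.png

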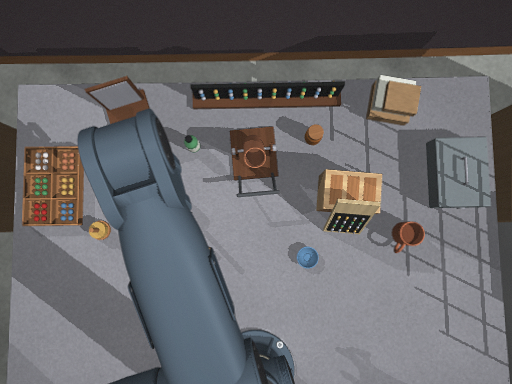

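```bash
python3 - <<'E'
from fit import *
from scipy.optimize import least_squares
px=lambda u,v,s,ox,oy:np.array(((u+.5)/s-.5+ox,(v+.5)/s-.5+oy))
T=lambda u,v:px(u,v,6,215,115)
Sd=lambda u,v:px(u,v,7,235,155)
t=np.linspace(0,2*np.pi,120)
def rim(p): return (rz(p[2])*ry(-p[3])).apply(np.c_[.033*np.cos(t),.033*np.sin(t),0*t+.075])+[p[0],p[1],.1]
corn=[((.085,.075),(92,92)),((.085,-.075),(352,70)),((-.085,-.075),(380,362)),((-.085,.075),(113,390))]
def ext(q): return np.r_[q.min(0),q.max(0)]
eT=np.r_[T(175,194),T(308,319)]; eS=np.r_[Sd(237,103),Sd(347,214)]
def f(p):
    o=[]
    for m,c in corn: o.append(proj("top",rz(p[2]).apply([*m,.012])+[p[0],p[1],0])[0]-T(*c))
    for m,c in (((-.14,.068),(132,482)),((-.14,-.068),(385,460))): o.append(proj("top",rz(p[2]).apply([*m,.097])+[p[0],p[1],0])[0]-T(*c))
    o.append(ext(proj("top",rim(p)))-eT)
    o.append(ext(proj("side",rim(p)))-eS)
    return np.concatenate(o)
r=least_squares(f,[.7,-.005,.08,.5]);print(r.x,np.degrees(r.x[3]));print(r.fun.round(2))
g={}
for n in("side","top"):
    bot.snapshot(n);d=bot.outline_of("vase",n)[0];g[n]=d["mask"].astype(np.float32);print(d["confidence"],g[n].sum())
r2=best(lambda p:-sum(iou(hullmask(n,vase(p[:3],p[3])),g[n]) for n in g),list(r.x),[.02,.02,.1,.1]);print("iou",r2.x,np.degrees(r2.x[3]),r2.fun)
p=r.x
for nm,p in(("ls",r.x),("iou",r2.x)):
    A=rz(p[2])*ry(-p[3]);print(nm,"mouth",A.apply([0,0,.075])+[*p[:2],.1],"floor",A.apply([0,0,-.054])+[*p[:2],.1],"axis",A.apply([0,0,1]))
E
```

```text
[ 0.7009102  -0.00371101  0.07252661  0.56018843] 32.096432543708644
[-0.58  0.35  0.37  0.06  0.37  1.24  0.15  0.53 -0.66 -0.81  0.37 -0.95
 -0.05 -0.05 -0.28 -0.49 -0.48  0.34  0.46  0.45]
0.97 459.0
0.7 655.0
iou [ 0.70054701 -0.00363915  0.12120787  0.52342651] 29.990130094644247 -1.7785935401916504
ls mouth [ 0.66116402 -0.00659873  0.16353663] floor [ 0.72952744 -0.00163185  0.05425363] axis [-0.52994898 -0.03850294  0.84715501]
iou mouth [ 0.66333325 -0.00817197  0.16495836] floor [ 7.27340927e-01 -3.75522091e-04  5.32299778e-02] axis [-0.49618356 -0.06043761  0.86611152]
```

```bash
cat >> mv.py <<'E'
TIP=np.array([.5969,.3032,.011]);U=np.array([-.31244,-.11674,.94274])
def bg(sx): return TIP+U*sx, Rt(-U,[-U[0],-U[1],0])
E
python3 - <<'E'
from mv import *
s=bot.state()
for a in (.32,.27,.194): print(bg(a)[0].round(3),*rel(*bg(a),s))
E
```

```text
[0.497 0.266 0.313] [  9.73   9.43 -11.32] [-0.467  0.011  0.637]
[0.513 0.272 0.266] [ 13.76  12.28 -12.07] [-0.467  0.011  0.637]
[0.536 0.281 0.194] [ 19.9   16.61 -13.22] [-0.467  0.011  0.637]
```

Request:
{"api": "apply_moves", "payload": {"motion": [[6,0,2,-3,-0.1,0,0.13],[6,0,4,-6,-0.2,0,0.26],[6,1,6,-9,-0.3,0,0.4],[6,4,8,-11.3,-0.4,0.01,0.54],[6,7,9.4,-11.3,-0.467,0.011,0.637],[6,9.7,9.4,-11.3,-0.467,0.011,0.637],[6,9.7,9.4,-11.3,-0.467,0.011,0.637]]}}

```text
clock: 10.65
eef_pos: [0.4959, 0.2637, 0.3113]
orientation: [1.129, 1.151, -0.686]
wrist_force: [0.6, -0.5, 0.1]
gripper_width: 0.06
```

```bash
python3 look.py side 160 280 80 200 5 f1; python3 - <<'E'
from mv import *
s=bot.state();print(s["clock"],s["qpos"].round(3))
for a in (.27,.194): print(bg(a)[0].round(3),*rel(*bg(a),s))
E
```

```text
10.7 [ 0.517  0.042 -0.124  1.069 -0.054  1.723]
[0.513 0.272 0.266] [ 5.05  0.01 -0.14] [-0.002  0.001  0.001]
[0.536 0.281 0.194] [12.65  0.02 -0.15] [-0.002  0.001  0.001]
```

View pics/f1.png

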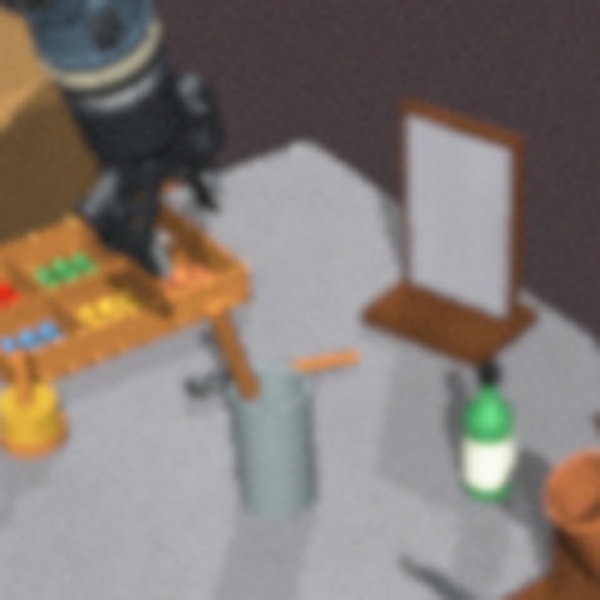

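Request:
{"api": "apply_moves", "payload": {"motion": [[6,2.5,0,-0.15,0,0,0],[6,5,0,-0.15,0,0,0],[6,7,0,-0.15,0,0,0]]}}

```text
clock: 11.08
eef_pos: [0.5207, 0.2738, 0.2478]
orientation: [1.133, 1.148, -0.684]
wrist_force: [-0.7, 0.1, 0.4]
gripper_width: 0.0601
```

```bash
python3 look.py side 160 280 80 200 5 f2; python3 look.py top 120 220 140 240 5 f3; python3 - <<'E'
from mv import *
s=bot.state();print(s["clock"],s["wrist_force"])
for a in (.27,.194): print(bg(a)[0].round(3),*rel(*bg(a),s))
E
```

```text
11.175 [-0.36095782 -0.68676864 -0.04702991]
[0.513 0.272 0.266] [-2.07 -0.05 -0.09] [-0.003  0.002  0.003]
[0.536 0.281 0.194] [ 5.53 -0.03 -0.1 ] [-0.003  0.002  0.003]
```

View pics/f2.png

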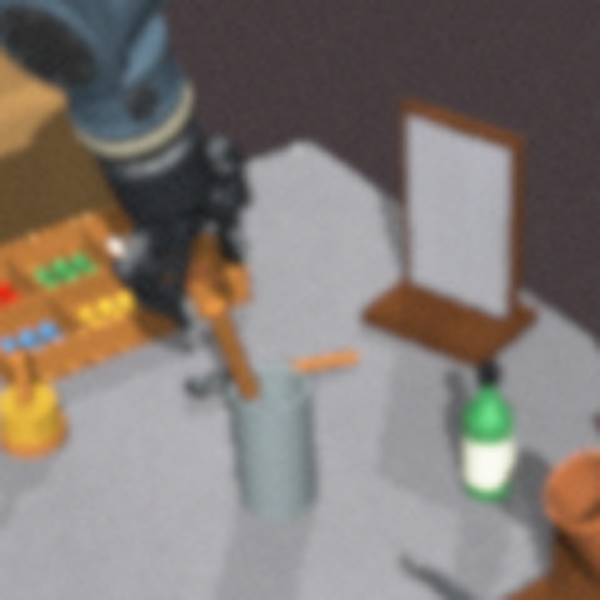

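Handle lies between the two fingers (around (215,310) in the crop). Go on and grip.

Request:
{"api": "apply_moves", "payload": {"motion": [[6,2.5,0,-0.1,0,0,0],[6,4.5,0,-0.1,0,0,0],[6,5.5,0,-0.1,0,0,0],[6,5.5,0,-0.1,0,0,0],[1.2,5.5,0,-0.1,0,0,0],[1.2,5.5,0,-0.1,0,0,0],[1.2,5.5,0,-0.1,0,0,0],[1.2,5.5,0,-0.1,0,0,0]], "grip_force": 80}}

```text
clock: 12.18
eef_pos: [0.5366, 0.2808, 0.1947]
orientation: [1.131, 1.149, -0.686]
wrist_force: [-0.7, -0.3, 1.2]
gripper_width: 0.0164
```

```bash
python3 look.py side 160 280 80 200 5 f4;  python3 - <<'E'
from mv import *
s=bot.state();print(s["clock"],s["wrist_force"],s["gripper_width"],s["eef_pos"])
print(*rel(*bg(.194),s))
E
```

```text
12.225 [-0.47789677 -1.56177271  1.71796182] 0.016406890715065542 [0.53660448 0.28075203 0.19476003]
[ 0.07 -0.06  0.01] [-0.003  0.002  0.002]
```

View pics/f4.png

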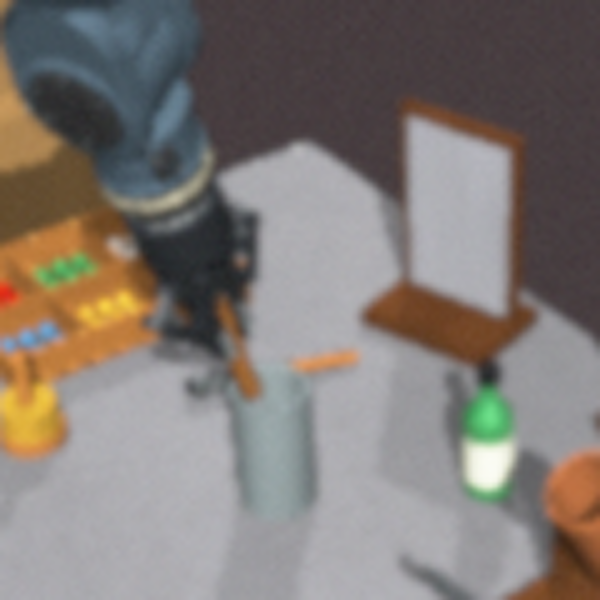

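```bash
python3 - <<'E'
from mv import *
s=bot.state();R0=R.from_rotvec(s["orientation"])
for n,(x0,x1,y0,y1),f in (("side",(180,240,120,170),12),("top",(130,190,160,220),10)):
    im=bot.snapshot(n); c=cv2.resize(im[y0:y1,x0:x1],None,fx=f,fy=f,interpolation=cv2.INTER_CUBIC)
    for d,col in (((-.04,0,0),(0,0,255)),((.0,0,0),(0,255,0)),((.03,0,0),(255,0,0)),((.06,0,0),(255,0,255)),((.0,0,.02),(255,255,0)),((-.011,.03,0),(255,255,255))):
        q=proj(n,s["eef_pos"]+R0.apply(d))[0]; q=(q-[x0,y0]+.5)*f-.5; cv2.circle(c,tuple(int(v) for v in q),4,col,-1)
    cv2.imwrite(f"pics/g_{n}.png",c)
E
```

```text
(no output)
```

View pics/g_side.png

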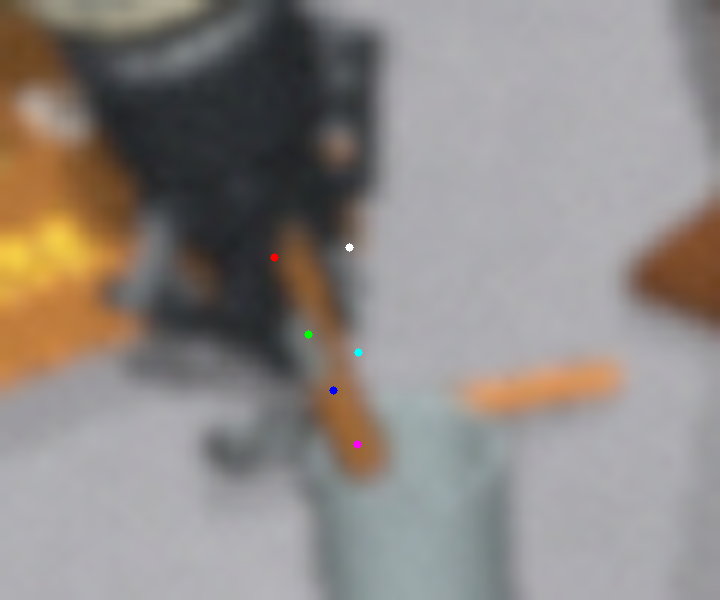

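View pics/g_top.png

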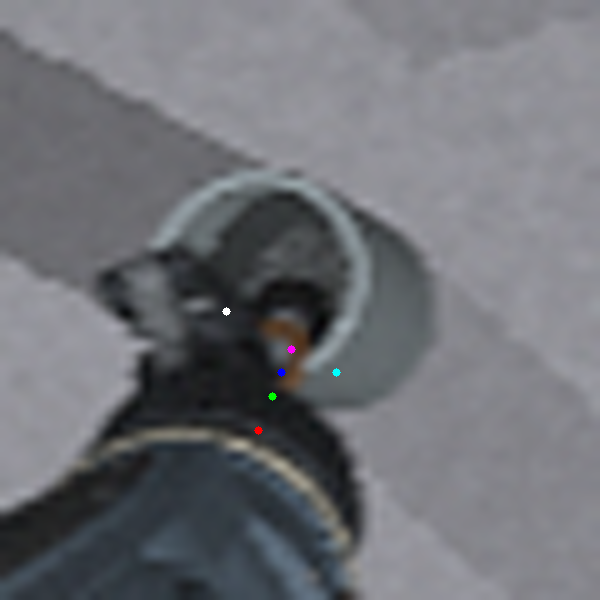

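Request:
{"api": "apply_moves", "payload": {"motion": [[1.2,-1.5,0,0,0,0,0],[1.2,-3.5,0,0,0,0,0],[1.2,-6,0,0,0,0,0],[1.2,-9,0,0,0,0,0],[1.2,-12,0,0,0,0,0],[1.2,-15,0,0,0,0,0],[1.2,-18,0,0,0,0,0],[1.2,-20,0,0,0,0,0]]}}

```text
clock: 13.32
eef_pos: [0.4736, 0.2575, 0.3857]
orientation: [1.132, 1.149, -0.685]
wrist_force: [-1.0, 0.3, -1.4]
gripper_width: 0.0161
```

```bash
cat > hand.py <<'E'
from mv import *
import sys
tag=sys.argv[1]
s=bot.state();R0=R.from_rotvec(s["orientation"]);print(s["clock"],s["gripper_width"],s["eef_pos"].round(4),s["qpos"].round(3))
for n in("side","top"):
    im=bot.snapshot(n); q=proj(n,s["eef_pos"]+R0.apply(np.array([[-.03,0,0],[0,0,0],[.05,0,0],[.069,0,0],[.104,0,0],[.15,0,0],[.194,0,0]])))
    c0=q[2:].mean(0); x0=int(np.clip(c0[0]-32,0,447));y0=int(np.clip(c0[1]-32,0,319));print(n,x0,y0)
    c=cv2.resize(im[y0:y0+64,x0:x0+64],None,fx=9,fy=9,interpolation=cv2.INTER_CUBIC)
    for v in q: cv2.circle(c,tuple(int(a) for a in (v-[x0,y0]+.5)*9-.5),3,(0,0,255),-1)
    cv2.imwrite(f"pics/{tag}_{n}.png",c)
E
python3 hand.py h1
```

```text
13.325 0.016100088160909645 [0.4736 0.2575 0.3857] [ 5.310e-01 -1.000e-03  1.400e-02  1.251e+00 -5.900e-02  1.737e+00]
side 166 100
top 121 175
```

View pics/h1_side.png

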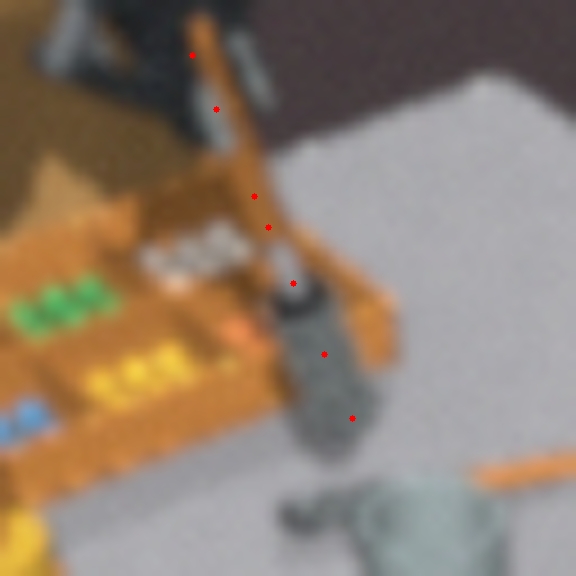

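View pics/h1_top.png

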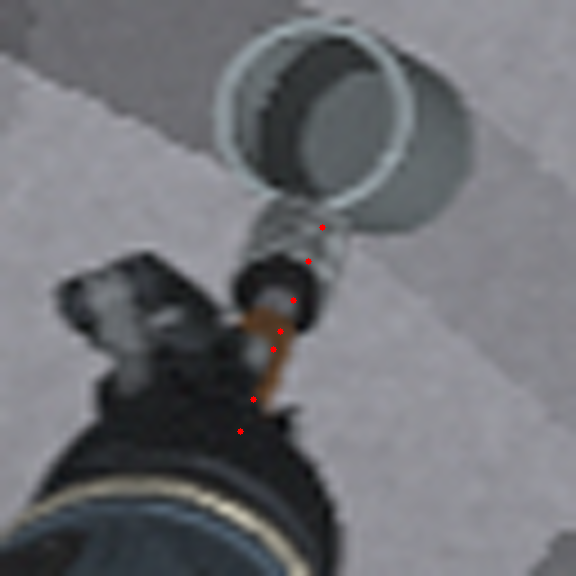

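```bash
cat > fitb.py <<'E'
from mv import *
from scipy.optimize import least_squares
def fitb(s,org,obs,prior=True):
    R0=R.from_rotvec(s["orientation"])
    def ax(p): # tip pos in tool frame, handle dir
        u=R.from_euler('yz',[p[0],p[1]]).apply([-1,0,0]); g=np.array([-.011,p[2],p[3]]); return g-u*p[4],u
    def f(p):
        tip,u=ax(p);o=[]
        for n,sv,uv,w in obs:
            q=proj(n,s["eef_pos"]+R0.apply(tip+sv*u))[0]; t=(np.array(uv)+.5)/9-.5+org[n]; o.append((q-t)*w)
        return np.r_[np.concatenate(o),p[2]/.001]
    r=least_squares(f,[0,0,0,0,.205]); tip,u=ax(r.x); return r,tip,u
E
python3 - <<'E'
from fitb import *
s=bot.state()
obs=[("side",.09,(302,298),1),("side",.125,(268,238),1),("side",0,(343,428),.7),("top",.09,(277,288),1),("top",.125,(265,322),1),("top",0,(299,222),.7)]
r,tip,u=fitb(s,{"side":(166,100),"top":(121,175)},obs);print(r.x.round(4),r.fun.round(2),tip.round(4),u.round(3))
E
```

```text
[ 2.680e-02  6.700e-03  1.000e-04 -2.300e-03  2.184e-01] [-0.95 -0.22  0.26  0.43  0.47 -0.17 -0.04  0.25  0.23 -0.14 -0.01 -0.21
  0.09] [ 0.2073  0.0015 -0.0082] [-1.    -0.007  0.027]
```

```bash
cat >> mv.py <<'E'
FL=np.array([.7290,-.0014,.0541]);A=np.array([-.5250,-.0420,.8500]);A/=np.linalg.norm(A)
TT=np.array([.198,.0015,-.007]);UT=np.array([-1,-.007,.026]);UT/=np.linalg.norm(UT)
def scrub(h,axis=None,tip=None):
    a=A if axis is None else axis
    Rm=Rt(-a,[-a[0],-a[1],0])     # tool if brush axis were exactly -x
    B=Rt(-UT,[0,1,0])             # brush frame in tool
    Rw=Rm@B.T
    T=FL+a*h if tip is None else tip
    return T-Rw@TT, Rw
E
python3 - <<'E'
from mv import *
s=bot.state()
for h in (.22,.2,.15,.08,.01): p,Rm=scrub(h);print(h,p.round(3),*rel(p,Rm,s))
E
```

```text
0.22 [ 0.51  -0.021  0.409] [-4.3  -5.21 27.36] [ 0.251 -0.144  0.201]
0.2 [ 0.52  -0.02   0.392] [-2.36 -4.83 27.65] [ 0.251 -0.144  0.201]
0.15 [ 0.546 -0.018  0.35 ] [ 2.49 -3.87 28.36] [ 0.251 -0.144  0.201]
0.08 [ 0.583 -0.015  0.29 ] [ 9.29 -2.52 29.36] [ 0.251 -0.144  0.201]
0.01 [ 0.62  -0.012  0.231] [16.08 -1.17 30.36] [ 0.251 -0.144  0.201]
```

Request:
{"api": "apply_moves", "payload": {"motion": [[1.2,-2,-0.5,2.5,0.03,-0.02,0.02],[1.2,-4,-1.5,6.5,0.06,-0.04,0.05],[1.2,-4.3,-2.5,11,0.1,-0.06,0.08],[1.2,-4.3,-3.5,16,0.14,-0.08,0.12],[1.2,-4.3,-4.3,20.5,0.19,-0.11,0.15],[1.2,-4.3,-4.8,24.5,0.22,-0.13,0.18],[1.2,-4.3,-5.2,27.3,0.25,-0.144,0.2],[1.2,-4.3,-5.2,27.3,0.25,-0.144,0.2]]}}

```text
clock: 14.42
eef_pos: [0.5088, -0.0217, 0.4082]
orientation: [1.367, 0.829, -0.756]
wrist_force: [-1.0, -0.1, -1.7]
gripper_width: 0.0163
```

```bash
python3 hand.py i1; python3 - <<'E'
from mv import *
s=bot.state()
for h in (.2,.1): p,Rm=scrub(h);print(h,p.round(3),*rel(p,Rm,s))
E
```

```text
14.425 0.016255002815573932 [ 0.5088 -0.0217  0.4082] [-0.073 -0.199 -0.196  1.031  0.052  1.442]
side 227 123
top 228 150
0.2 [ 0.52  -0.02   0.392] [1.97 0.08 0.02] [ 0.    -0.     0.002]
0.1 [ 0.573 -0.016  0.307] [11.97  0.18 -0.24] [ 0.    -0.     0.002]
```

View pics/i1_side.png

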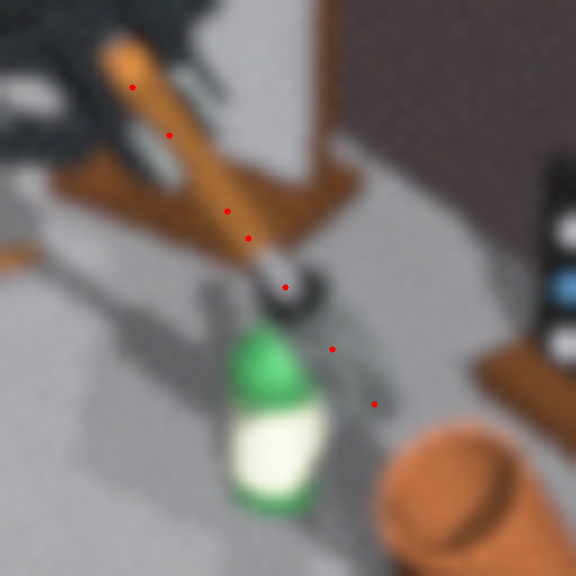

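View pics/i1_top.png

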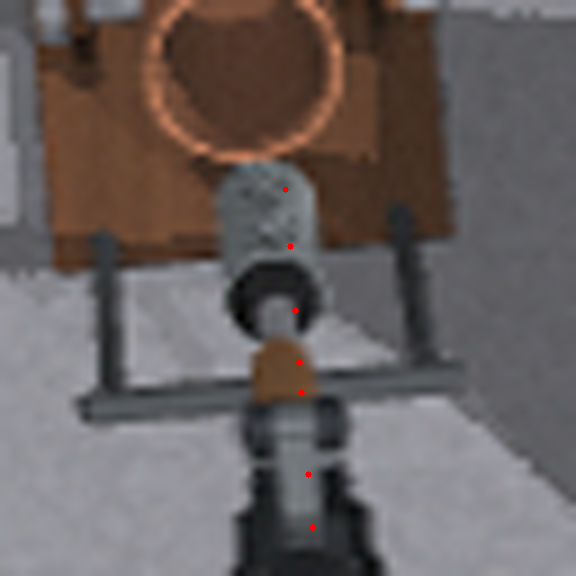

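```bash
python3 - <<'E'
from fitb import *
s=bot.state()
obs=[("side",.09,(288,290),1),("side",.125,(254,248),1),("side",.24,(126,62),1),("side",0,(374,408),.5),("top",.09,(273,300),1),("top",.125,(282,350),1),("top",0,(267,198),1)]
r,tip,u=fitb(s,{"side":(227,123),"top":(228,150)},obs);print(r.x.round(4),r.fun.round(2),tip.round(4),u.round(3))
R0=R.from_rotvec(s["orientation"]); print("tip world",s["eef_pos"]+R0.apply(tip),"dir",R0.apply(u), "desired dir",A)
E
```

```text
[ 0.016  -0.019   0.0006 -0.0013  0.2135] [-0.52  0.59 -0.63 -0.19 -0.49  0.72 -0.41  0.24  0.57  0.44  0.18  0.36
 -0.2  -1.04  0.61] [ 0.2024 -0.0035 -0.0047] [-1.     0.019  0.016]
tip world [ 0.6108217  -0.01253496  0.23400825] dir [-0.5014541  -0.03036155  0.86465135] desired dir [-0.52502914 -0.04200233  0.85004718]
```

```bash
sed -i 's/^TT=.*/TT=np.array([.200,-.002,-.006]);UT=np.array([-1,.008,.02]);UT\/=np.linalg.norm(UT)/' mv.py; python3 - <<'E'
from mv import *
s=bot.state()
for h in (.2,.14,.1): p,Rm=scrub(h);print(h,p.round(3),*rel(p,Rm,s))
E
```

```text
0.2 [ 0.519 -0.02   0.394] [1.78 0.13 0.04] [0.001 0.006 0.017]
0.14 [ 0.551 -0.018  0.343] [ 7.77  0.19 -0.12] [0.001 0.006 0.017]
0.1 [ 0.572 -0.016  0.309] [11.77  0.23 -0.22] [0.001 0.006 0.017]
```

Request:
{"api": "apply_moves", "payload": {"motion": [[1.2,1.8,0.13,0,0,0.006,0.017],[1.2,4,0.15,0,0,0.006,0.017],[1.2,6,0.17,-0.1,0,0.006,0.017],[1.2,8,0.2,-0.12,0,0.006,0.017],[1.2,9.5,0.2,-0.17,0,0.006,0.017],[1.2,11,0.22,-0.2,0,0.006,0.017],[1.2,11.8,0.23,-0.22,0,0.006,0.017]]}}

```text
clock: 15.4
eef_pos: [0.5723, -0.0156, 0.3082]
orientation: [1.374, 0.823, -0.737]
wrist_force: [-0.4, 0.2, -1.4]
gripper_width: 0.0167
```

```bash
python3 hand.py i2; python3 - <<'E'
from mv import *
s=bot.state();print(s["wrist_force"])
for h in (.1,.05,.01,.005): p,Rm=scrub(h);print(h,p.round(3),*rel(p,Rm,s))
E
```

```text
15.4 0.01668666039691435 [ 0.5723 -0.0156  0.3082] [-0.055 -0.083 -0.366  0.728  0.052  1.456]
side 239 138
top 225 132
[ 0.47687656  0.7706161  -0.92953404]
0.1 [ 0.572 -0.016  0.309] [-0.11  0.05  0.02] [ 0.001 -0.001  0.002]
0.05 [ 0.598 -0.014  0.267] [ 4.89  0.02 -0.08] [ 0.001 -0.001  0.002]
0.01 [ 0.619 -0.012  0.233] [ 8.89 -0.   -0.16] [ 0.001 -0.001  0.002]
0.005 [ 0.622 -0.012  0.229] [ 9.39 -0.01 -0.17] [ 0.001 -0.001  0.002]
```

View pics/i2_side.png

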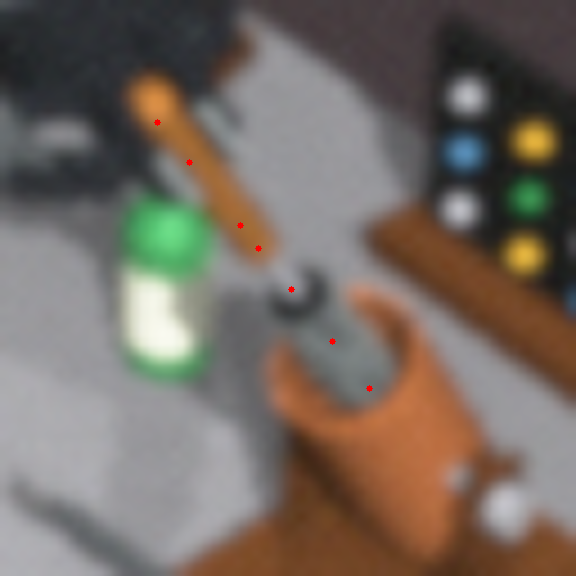

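View pics/i2_top.png

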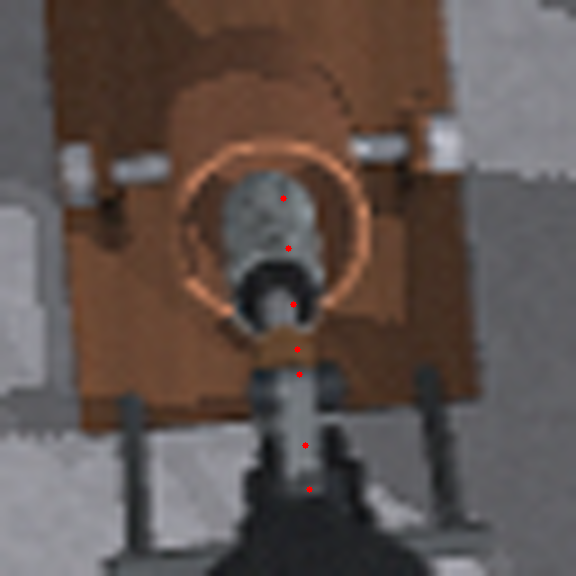

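Request:
{"api": "apply_moves", "payload": {"motion": [[1.2,2,0,0,0,0,0],[1.2,4,0,-0.1,0,0,0],[1.2,6,0,-0.1,0,0,0],[1.2,7.5,0,-0.15,0,0,0]]}}

```text
clock: 16.0
eef_pos: [0.6122, -0.0127, 0.2445]
orientation: [1.374, 0.823, -0.737]
wrist_force: [0.2, -0.2, -0.3]
gripper_width: 0.0163
```

```bash
python3 hand.py i3; python3 - <<'E'
from mv import *
s=bot.state();print(s["wrist_force"])
for h in (.1,.01,.005): p,Rm=scrub(h);print(h,p.round(3),*rel(p,Rm,s))
E
```

```text
16.0 0.016285202707234055 [ 0.6122 -0.0127  0.2445] [-0.043  0.023 -0.434  0.554  0.046  1.466]
side 246 147
top 223 122
[-0.08481959 -0.36157296 -1.27800769]
0.1 [ 0.572 -0.016  0.309] [-7.71  0.12  0.17] [ 0.001 -0.001  0.004]
0.01 [ 0.619 -0.012  0.233] [ 1.29  0.08 -0.  ] [ 0.001 -0.001  0.004]
0.005 [ 0.622 -0.012  0.229] [ 1.79  0.08 -0.01] [ 0.001 -0.001  0.004]
```

View pics/i3_side.png

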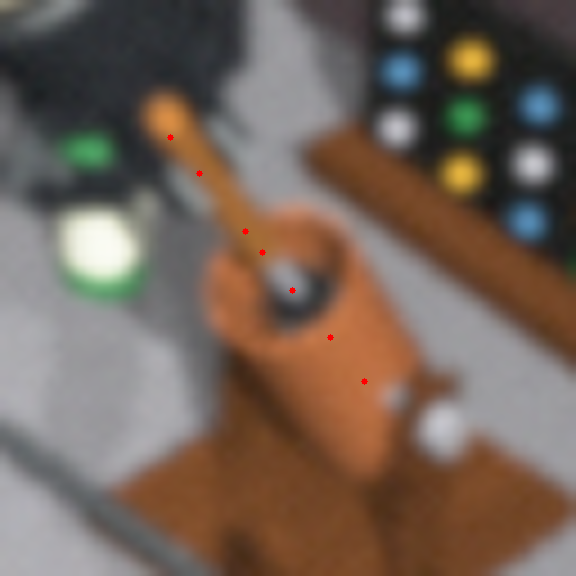

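Request:
{"api": "apply_moves", "payload": {"motion": [[1.2,0.7,0.05,0,0,0,0],[1.2,1.3,0.05,0,0,0,0],[1.2,1.3,0.05,0,0,0,0]]}}

```text
clock: 16.48
eef_pos: [0.619, -0.0122, 0.2324]
orientation: [1.373, 0.825, -0.739]
wrist_force: [0.8, -0.2, -0.1]
gripper_width: 0.0162
```

Request:
{"api": "apply_moves", "payload": {"motion": [[1.2,0.3,0,0,0,0,0],[1.2,0.5,0,0,0,0,0]]}}

```text
clock: 16.73
eef_pos: [0.6217, -0.0121, 0.2282]
orientation: [1.373, 0.825, -0.739]
wrist_force: [-0.0, 0.5, -1.4]
gripper_width: 0.0165
```

```bash
python3 - <<'E'
from mv import *
s=bot.state();print(s["wrist_force"],s["gripper_width"])
for h in (.095,.01,.005): p,Rm=scrub(h);print(h,p.round(3),*rel(p,Rm,s))
E
```

```text
[-0.01731915  0.52379952 -1.4314034 ] 0.016526661278921034
0.095 [ 0.575 -0.016  0.305] [-9.04  0.07  0.16] [ 0.001 -0.001  0.004]
0.01 [ 0.619 -0.012  0.233] [-0.54  0.04 -0.  ] [ 0.001 -0.001  0.004]
0.005 [ 0.622 -0.012  0.229] [-0.04  0.03 -0.01] [ 0.001 -0.001  0.004]
```

Request:
{"api": "apply_moves", "payload": {"motion": [[1.2,0.3,0,0,0,0,0],[1.2,0.6,0,0,0,0,0],[1.2,0.6,0,0,0,0,0]]}}

```text
clock: 17.1
eef_pos: [0.6251, -0.012, 0.2234]
orientation: [1.374, 0.825, -0.739]
wrist_force: [-1.7, 0.6, 3.2]
gripper_width: 0.0162
```

Request:
{"api": "apply_moves", "payload": {"motion": [[1.2,-3,0,0.05,0,0,0],[1.2,-6.5,0,0.1,0,0,0],[1.2,-9.5,0,0.15,0,0,0],[1.2,-9.5,0,0.15,0,0,0],[1.2,-7,0,0.1,0,0,0],[1.2,-3.5,0,0.05,0,0,0],[1.2,-0.6,0,0,0,0,0],[1.2,-0.6,0,0,0,0,0]]}}

```text
clock: 18.1
eef_pos: [0.6211, -0.0119, 0.2246]
orientation: [1.372, 0.83, -0.743]
wrist_force: [-0.4, 0.2, -1.6]
gripper_width: 0.0161
```

```bash
python3 hand.py j1; python3 - <<'E'
from mv import *
s=bot.state();print(s["wrist_force"],s["gripper_width"])
for h in (.095,.005,0): p,Rm=scrub(h);print(h,p.round(3),*rel(p,Rm,s))
E
```

```text
18.1 0.01607452277670283 [ 0.6211 -0.0119  0.2246] [-0.041  0.057 -0.448  0.514  0.045  1.468]
side 248 150
top 223 121
[ 0.09246423  1.46945565 -1.32156585] 0.01618758212638351
0.095 [ 0.575 -0.016  0.305] [-9.06  0.08  0.17] [ 0.001 -0.001  0.005]
0.005 [ 0.622 -0.012  0.229] [-0.06  0.05 -0.01] [ 0.001 -0.001  0.005]
0 [ 0.624 -0.012  0.224] [ 0.44  0.05 -0.01] [ 0.001 -0.001  0.005]
```

View pics/j1_side.png

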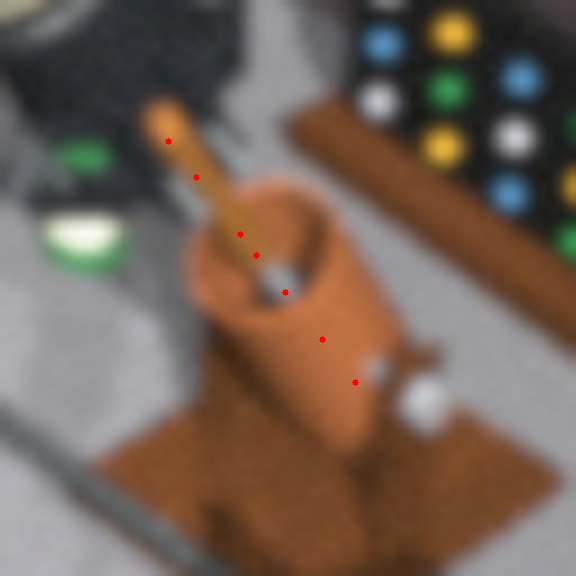

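Request:
{"api": "apply_moves", "payload": {"motion": [[1.2,-3,0,0.05,0,0,0],[1.2,-6,0,0.1,0,0,0],[1.2,-9,0,0.15,0,0,0],[1.2,-9.3,0,0.15,0,0,0],[1.2,-9.3,0,0.15,0,0,0]]}}

```text
clock: 18.82
eef_pos: [0.5726, -0.0158, 0.3071]
orientation: [1.373, 0.825, -0.739]
wrist_force: [-0.1, -0.4, -1.1]
gripper_width: 0.016
```

```bash
python3 - <<'E'
from mv import *
s=bot.state();print(s["wrist_force"],s["gripper_width"])
for h in (.095,.005,0): p,Rm=scrub(h);print(h,p.round(3),*rel(p,Rm,s))
E
```

```text
[-0.06231142 -0.43388355 -1.08774789] 0.01597252845075295
0.095 [ 0.575 -0.016  0.305] [0.27 0.06 0.01] [ 0.001 -0.001  0.004]
0.005 [ 0.622 -0.012  0.229] [ 9.27  0.02 -0.16] [ 0.001 -0.001  0.004]
0 [ 0.624 -0.012  0.224] [ 9.77  0.02 -0.17] [ 0.001 -0.001  0.004]
```

Third stroke, then one more up-and-down for margin.

Request:
{"api": "apply_moves", "payload": {"motion": [[1.2,3,0,-0.05,0,0,0],[1.2,6,0,-0.1,0,0,0],[1.2,8.5,0,-0.15,0,0,0],[1.2,9.3,0,-0.16,0,0,0],[1.2,9.3,0,-0.16,0,0,0],[1.2,9.3,0,-0.16,0,0,0]]}}

```text
clock: 19.58
eef_pos: [0.6219, -0.0121, 0.229]
orientation: [1.374, 0.824, -0.738]
wrist_force: [-0.0, 0.1, -0.3]
gripper_width: 0.0161
```

Request:
{"api": "apply_moves", "payload": {"motion": [[1.2,-3,0,0.05,0,0,0],[1.2,-6,0,0.1,0,0,0],[1.2,-9,0,0.15,0,0,0],[1.2,-9.3,0,0.15,0,0,0],[1.2,-9.3,0,0.15,0,0,0]]}}

```text
clock: 20.2
eef_pos: [0.5727, -0.0157, 0.308]
orientation: [1.374, 0.823, -0.738]
wrist_force: [0.4, 1.0, -0.9]
gripper_width: 0.0166
```

Request:
{"api": "apply_moves", "payload": {"motion": [[1.2,3,0,-0.05,0,0,0],[1.2,6,0,-0.1,0,0,0],[1.2,8.5,0,-0.15,0,0,0],[1.2,9.3,0,-0.16,0,0,0],[1.2,9.3,0,-0.16,0,0,0],[1.2,9.3,0,-0.16,0,0,0]]}}

```text
clock: 20.95
eef_pos: [0.6222, -0.012, 0.2301]
orientation: [1.374, 0.823, -0.737]
wrist_force: [0.3, 0.3, -2.1]
gripper_width: 0.0163
```

```bash
python3 - <<'E'
from mv import *
s=bot.state();print(s["clock"],s["wrist_force"],s["gripper_width"])
for h in (.25,.095,.005,0): p,Rm=scrub(h);print(h,p.round(3),*rel(p,Rm,s))
E
```

```text
20.95 [ 0.34257009  0.31928725 -2.09805294] 0.016307322267325133
0.25 [ 0.493 -0.022  0.437] [-24.39   0.07   0.47] [ 0.001 -0.     0.001]
0.095 [ 0.575 -0.016  0.305] [-8.89 -0.04  0.17] [ 0.001 -0.     0.001]
0.005 [ 0.622 -0.012  0.229] [ 0.1  -0.11 -0.01] [ 0.001 -0.     0.001]
0 [ 0.624 -0.012  0.224] [ 0.6  -0.11 -0.02] [ 0.001 -0.     0.001]
```

Now withdraw out of the vase.

Request:
{"api": "apply_moves", "payload": {"motion": [[1.2,-3,0,0.05,0,0,0],[1.2,-6.5,0,0.1,0,0,0],[1.2,-10,0,0.2,0,0,0],[1.2,-13.5,0,0.27,0,0,0],[1.2,-17,0,0.34,0,0,0],[1.2,-20,0,0.4,0,0,0],[1.2,-23,0,0.45,0,0,0],[1.2,-24,0,0.45,0,0,0]]}}

```text
clock: 21.95
eef_pos: [0.4942, -0.0221, 0.4362]
orientation: [1.375, 0.819, -0.734]
wrist_force: [0.2, 0.5, -0.5]
gripper_width: 0.0164
```

```bash
python3 hand.py k1; python3 - <<'E'
from mv import *
s=bot.state()
# target in jar: brush lean as at start
JAR=np.array([.5804,.3018])
def place(h,t=.2,az=-2.784,off=(0,0)):
    u=np.array([np.sin(t)*np.cos(az),np.sin(t)*np.sin(az),np.cos(t)])
    tip=np.array([JAR[0]-.006*np.cos(az),JAR[1]-.006*np.sin(az),.012])+u*h
    return scrub(0,u,tip)
for h in (.2,.0): p,Rm=place(h);print(h,p.round(3),*rel(p,Rm,s))
E
```

```text
21.95 0.016358468760743785 [ 0.4942 -0.0221  0.4362] [-0.086 -0.234 -0.161  1.08   0.069  1.43 ]
side 224 117
top 228 154
0.2 [0.513 0.274 0.404] [  4.21   1.92 -29.49] [-0.265  0.105 -0.349]
0.0 [0.55  0.288 0.208] [ 22.79  -5.34 -30.96] [-0.265  0.105 -0.349]
```

View pics/k1_top.png

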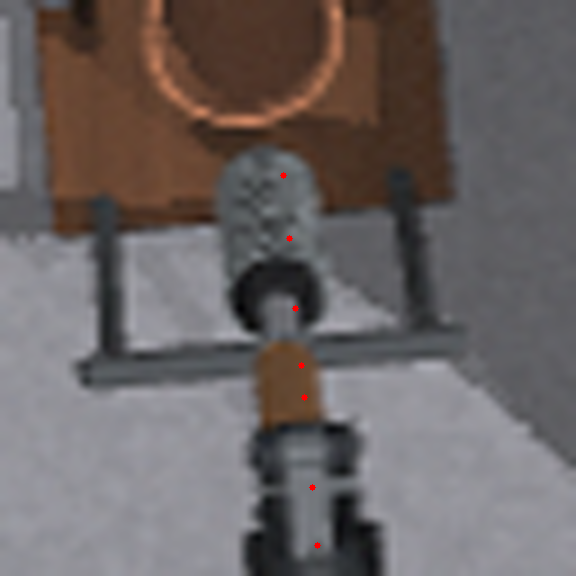

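View pics/k1_side.png

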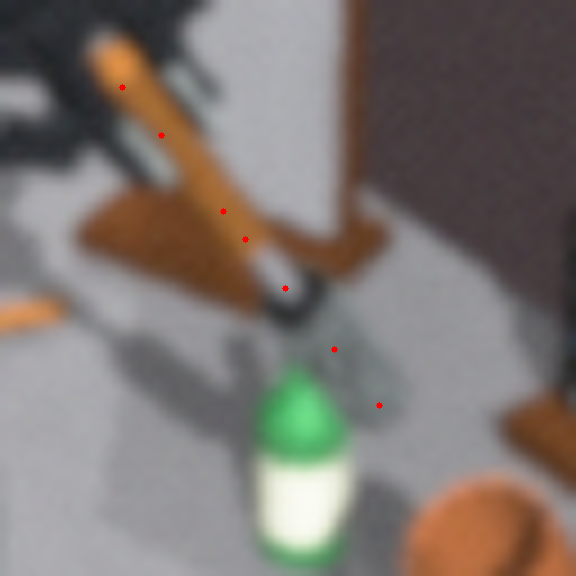

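```bash
cat >> mv.py <<'E'
JAR=np.array([.5804,.3018])
def place(h,t=.1,az=-2.784):
    u=np.array([np.sin(t)*np.cos(az),np.sin(t)*np.sin(az),np.cos(t)])
    tip=np.array([JAR[0]-.003*np.cos(az),JAR[1]-.003*np.sin(az),.012])+u*h
    return scrub(0,u,tip)
E
python3 - <<'E'
from mv import *
s=bot.state()
for h in (.2,.17,.0): p,Rm=place(h);print(h,p.round(3),*rel(p,Rm,s))
E
```

```text
0.2 [0.547 0.287 0.41 ] [  5.57   5.21 -30.52] [-0.273  0.093 -0.448]
0.17 [0.55  0.288 0.38 ] [  8.24   3.85 -30.66] [-0.273  0.093 -0.448]
0.0 [0.566 0.294 0.211] [ 23.39  -3.82 -31.43] [-0.273  0.093 -0.448]
```

Request:
{"api": "apply_moves", "payload": {"motion": [[1.2,0,0.5,-3,-0.03,0.01,-0.05],[1.2,0,1.5,-8,-0.07,0.02,-0.12],[1.2,0.7,2.3,-13,-0.12,0.04,-0.2],[1.2,1.8,3.2,-18,-0.17,0.06,-0.28],[1.2,3.2,4,-23,-0.21,0.07,-0.35],[1.2,4.5,4.7,-27.5,-0.25,0.08,-0.41],[1.2,5.5,5.2,-30.5,-0.273,0.093,-0.448],[1.2,5.5,5.2,-30.5,-0.273,0.093,-0.448]]}}

```text
clock: 23.05
eef_pos: [0.5475, 0.2894, 0.4063]
orientation: [0.989, 1.281, -0.87]
wrist_force: [0.2, 0.2, -1.3]
gripper_width: 0.0163
```

```bash
python3 hand.py l1; python3 - <<'E'
from mv import *
s=bot.state()
for h in (.2,.1,.0): p,Rm=place(h);print(h,p.round(3),*rel(p,Rm,s))
E
```

```text
23.05 0.016256227966070264 [0.5475 0.2894 0.4063] [ 0.503  0.346  0.559  1.685 -0.035  1.713]
side 174 90
top 112 156
0.2 [0.547 0.287 0.41 ] [-0.1   0.03  0.  ] [0.001 0.001 0.002]
0.1 [0.556 0.291 0.311] [ 9.9  -0.03 -0.2 ] [0.001 0.001 0.002]
0.0 [0.566 0.294 0.211] [19.89 -0.1  -0.41] [0.001 0.001 0.002]
```

View pics/l1_top.png

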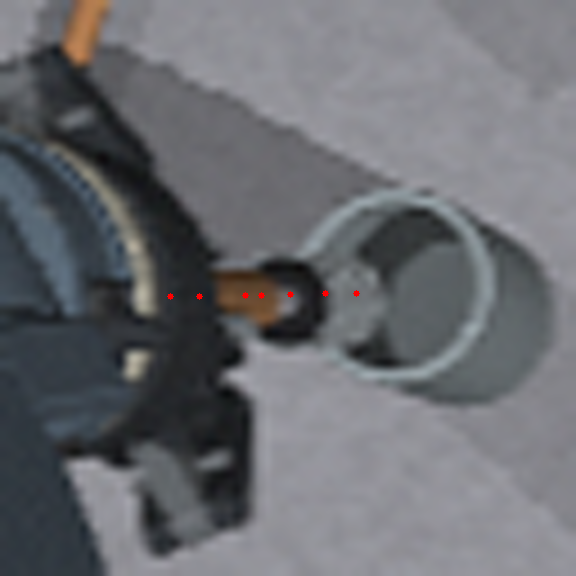

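View pics/l1_side.png

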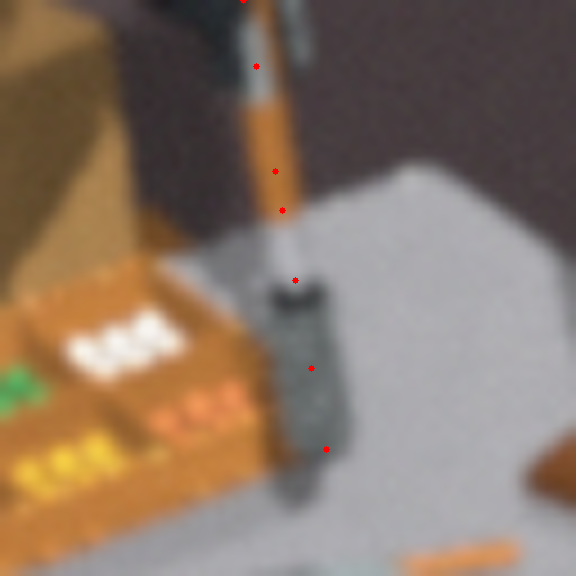

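```bash
python3 - <<'E'
from fitb import *
s=bot.state()
obs=[("side",.09,(299,290),1),("side",.125,(283,215),1),("side",0,(322,447),.7),("top",.09,(292,300),1),("top",.125,(270,298),.5),("top",0,(350,308),.7)]
r,tip,u=fitb(s,{"side":(174,90),"top":(112,156)},obs);print(r.x.round(4),r.fun.round(2),tip.round(4),u.round(3))
R0=R.from_rotvec(s["orientation"]); t=s["eef_pos"]+R0.apply(tip);d=R0.apply(u);print("tip",t,d,"at rim if moved along tool x 20cm",t+R0.apply([.2,0,-.004]))
print("assumed tip", s["eef_pos"]+R0.apply(TT))
E
```

```text
[ 0.0407 -0.0065  0.      0.003   0.2098] [-0.56 -0.48  0.11  0.22 -0.29  0.41  0.25 -0.06  0.01  0.01 -0.   -0.42
  0.02] [ 0.1986 -0.0013 -0.0055] [-0.999  0.007  0.041]
tip [0.56467378 0.29534454 0.21142268] [-0.08624778 -0.05372563  0.99482404] at rim if moved along tool x 20cm [0.58459287 0.30267673 0.01251198]
assumed tip [0.56405212 0.29557271 0.20992634]
```

Request:
{"api": "apply_moves", "payload": {"motion": [[1.2,2.5,0,0,0,0,0],[1.2,5,0,-0.1,0,0,0],[1.2,7.5,0,-0.15,0,0,0],[1.2,10,0,-0.2,0,0,0],[1.2,11.5,0,-0.23,0,0,0],[1.2,12.5,0,-0.25,0,0,0]]}}

```text
clock: 23.9
eef_pos: [0.5591, 0.291, 0.2849]
orientation: [0.993, 1.276, -0.869]
wrist_force: [0.2, -0.2, -1.4]
gripper_width: 0.016
```

```bash
python3 hand.py m1; python3 - <<'E'
from mv import *
s=bot.state();print(s["wrist_force"])
for h in (.1,.0): p,Rm=place(h);print(h,p.round(3),*rel(p,Rm,s))
E
```

```text
23.9 0.01598936365767874 [0.5591 0.291  0.2849] [ 0.497  0.335  0.233  1.365 -0.035  1.709]
side 179 115
top 122 156
[ 0.50348295  1.02394655 -1.15672021]
0.1 [0.556 0.291 0.311] [-2.64 -0.    0.01] [0.    0.001 0.002]
0.0 [0.566 0.294 0.211] [ 7.36 -0.06 -0.19] [0.    0.001 0.002]
```

View pics/m1_side.png

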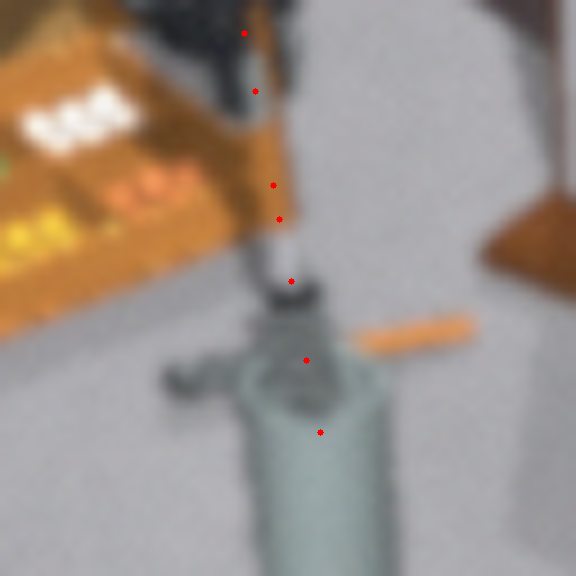

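View pics/m1_top.png

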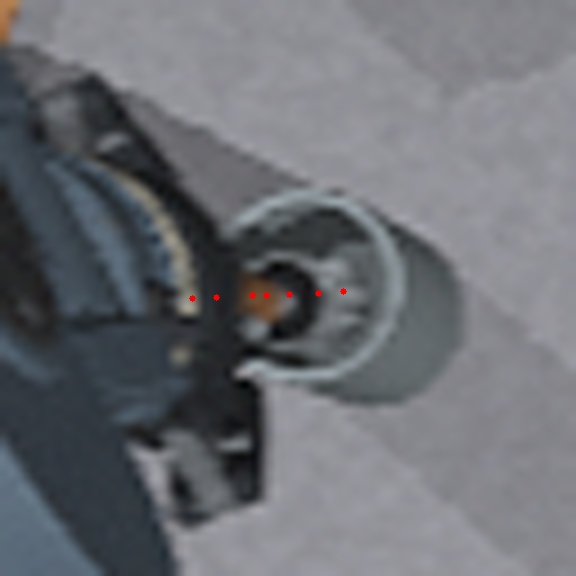

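Head is inside the rim (crop (295,380)). Lower on to the floor.

Request:
{"api": "apply_moves", "payload": {"motion": [[1.2,2,0,-0.05,0,0,0],[1.2,4,0,-0.1,0,0,0],[1.2,6,0,-0.15,0,0,0],[1.2,7,0,-0.2,0,0,0],[1.2,7.3,0,-0.2,0,0,0],[1.2,7.3,0,-0.2,0,0,0]]}}

```text
clock: 24.75
eef_pos: [0.5663, 0.2945, 0.2124]
orientation: [0.993, 1.277, -0.869]
wrist_force: [0.0, -0.9, -1.0]
gripper_width: 0.0165
```

Request:
{"api": "apply_moves", "payload": {"motion": [[1.2,0.3,0,0,0,0,0],[1.2,0.3,0,0,0,0,0]]}}

```text
clock: 25.0
eef_pos: [0.5667, 0.2946, 0.2097]
orientation: [0.993, 1.277, -0.868]
wrist_force: [0.8, -0.3, -1.9]
gripper_width: 0.016
```

Request:
{"api": "apply_moves", "payload": {"motion": [[1.2,0.3,0,0,0,0,0],[3,0.3,0,0,0,0,0],[5,0.3,0,0,0,0,0],[6.5,0.3,0,0,0,0,0],[6.5,0.3,0,0,0,0,0]]}}

```text
clock: 25.62
eef_pos: [0.5671, 0.2947, 0.2068]
orientation: [0.993, 1.277, -0.868]
wrist_force: [0.8, 0.1, 0.3]
gripper_width: 0.0653
```

```bash
python3 hand.py n1
```

```text
25.625 0.06532730222769823 [0.5671 0.2947 0.2068] [ 0.496  0.369  0.085  1.183 -0.035  1.708]
side 181 129
top 126 156
```

View pics/n1_side.png

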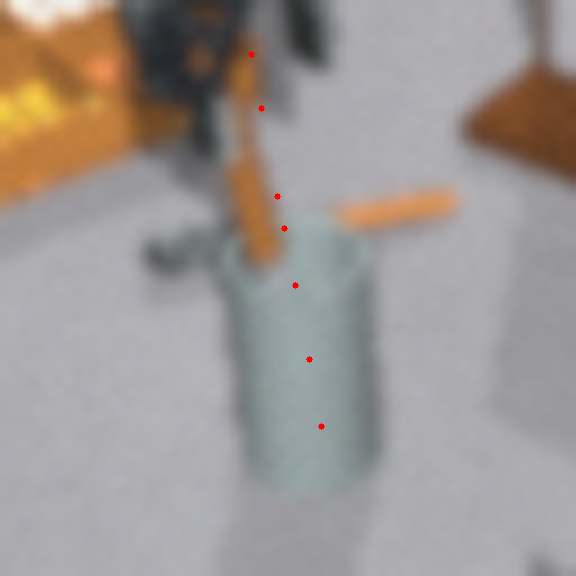

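View pics/n1_top.png

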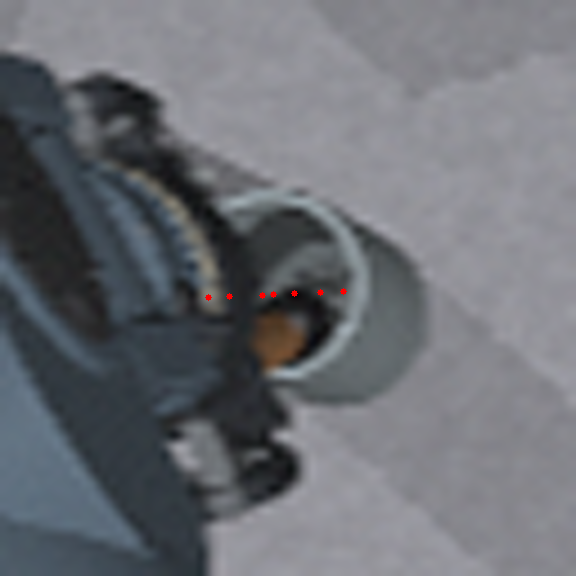

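Request:
{"api": "apply_moves", "payload": {"motion": [[8.4,0,-0.5,0,0,0,0],[8.4,0,-0.8,0,0,0,0],[8.4,-2,-1.2,0,0,0,0],[8.4,-5,-1.8,0,0,0,0],[8.4,-9,-2.5,0,0,0,0],[8.4,-14,-3,0,0,0,0],[8.4,-18,-3,0,0,0,0],[8.4,-18,-3,0,0,0,0]]}}

```text
clock: 26.72
eef_pos: [0.5202, 0.2813, 0.3861]
orientation: [0.997, 1.274, -0.864]
wrist_force: [1.3, 0.2, -0.4]
gripper_width: 0.0842
```

Request:
{"api": "apply_moves", "payload": {"motion": [[8.4,0,-4,0,0,0,0],[8.4,0,-9,0,0,0,0],[8.4,0,-14,0,0,0,0],[8.4,0,-19,0,0,0,0],[8.4,0,-22,0,0,0,0],[8.4,0,-22,0,0,0,0]]}}

```text
clock: 27.48
eef_pos: [0.3136, 0.2038, 0.3608]
orientation: [0.997, 1.274, -0.863]
wrist_force: [-0.1, -0.4, 0.1]
gripper_width: 0.0839
```

```bash
python3 - <<'E'
from mv import *
print(bot.state()["clock"])
for n in("side","top"): cv2.imwrite(f"pics/z_{n}.png",cv2.resize(bot.snapshot(n),None,fx=1.5,fy=1.5,interpolation=cv2.INTER_CUBIC))
E
```

```text
27.475
```

View pics/z_side.png

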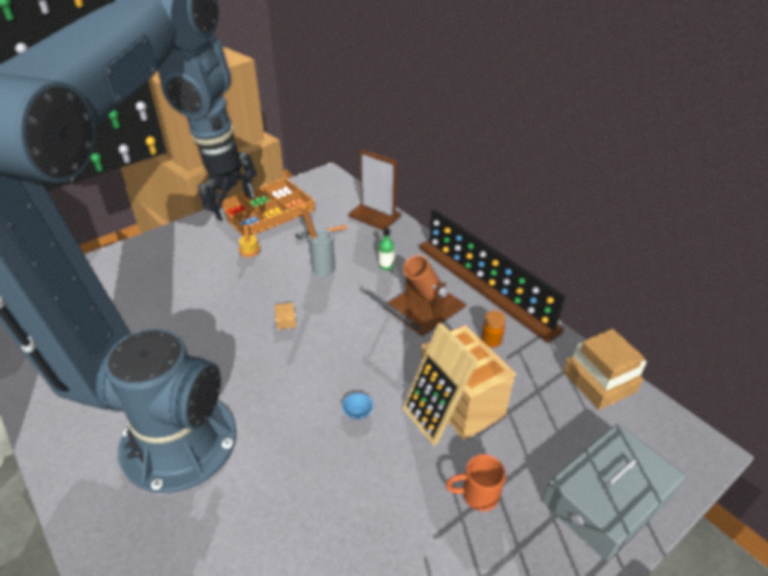

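View pics/z_top.png

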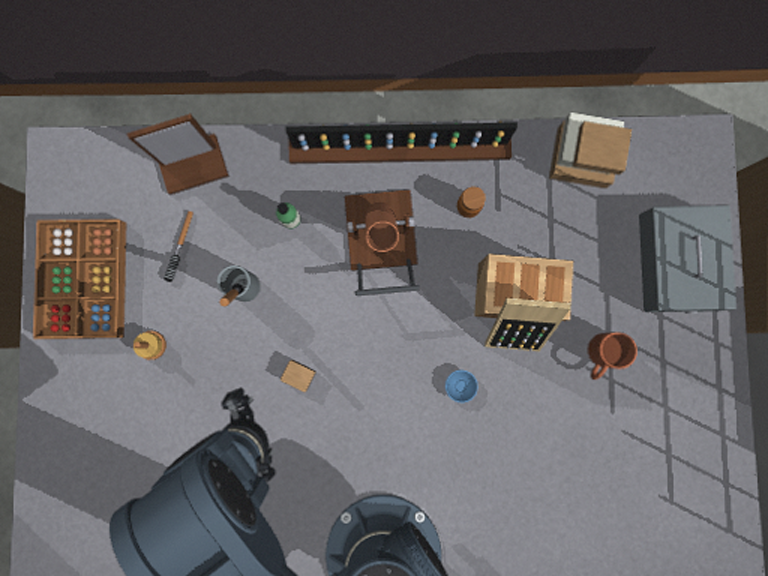

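```bash
python3 - <<'E'
from fit import *
from mv import CR
g={}
for n in("side","top"):
    bot.snapshot(n);d=bot.outline_of("board",n)[0];g[n]=d["mask"].astype(np.float32);print(round(d["confidence"],2),g[n].sum())
r=best(lambda p:-sum(iou(hullmask(n,board(p)),g[n]) for n in g),[.445,-.29,-.1,.35],[.02,.02,.1,.05]);print(r.x,np.degrees(r.x[2:]),r.fun)
print("crate frame",rz(-CR[2]).apply([r.x[0]-CR[0],r.x[1]-CR[1],0]))
E
```

```text
0.71 2050.0
0.9 1334.0
[ 0.44088897 -0.29282583 -0.10332672  0.32789828] [-5.92018494 18.78718735] -1.8621091842651367
crate frame [-0.11509721 -0.00575738  0.        ]
```

```bash
python3 -c "
from station import bot
print(bot.job_done(), bot.state()['clock'])"
```

```text
the job is handed in; nothing more can be done
the job is handed in; nothing more can be done
```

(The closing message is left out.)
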